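Free a slide holder from its left-hand clamp screw

ROBOT

A 6-joint arm with a two-finger parallel gripper is mounted at the origin on the work surface. World frame = base frame: x ahead of the robot, y to its left, z up, the work surface at z = 0. Lengths are in m, angles in rad, forces in N, time in s.
With the tool pointing down it reaches from about 0.275 to 0.825 m from the base axis. Payload 5.2 kg.
Tool frame: the origin (TCP) lies midway between the tips of the shut fingers; the grasp point (between the pads) lies 19 mm behind it (r.hold_point_z is the distance from the TCP to the grasp point, in m); y points along the fingers, x is the direction in which the jaws open and shut, and the axes are right-handed (so a half turn about y gives the same grasp; the last joint's range is limited). The gripper opens to 93 mm and grips with 3 to 60 N. Pads are 15 mm wide; open, the fingers measure 128 mm over their backs; the gripper's body (75 mm by 188 mm) begins 65 mm behind the grasp point.
Start: joints at [1.01, 0.259, 1.535, -0, 1.348, -0.203], TCP at [0.193, 0.515, 0.182] pointing down, gripper open.
Joint ranges: [-3.14, 3.14], [-0.91, 2.08], [0.19, 2.58], [-1.22, 4.36], [0.22, 2.71], [-3.12, 3.12]. Speed limits (rad/s): [2.57, 2.57, 3.14, 3.14, 3.14, 3.14].

INTERFACE

Orientations are given as a rotation vector (axis times angle).
In Python, from workcell import readout, viewer, close_job, r gives the robot as it stands.
- The arm moves only by the tool move_arm, never from a script. Its argument "series" is a list of rows, each a list of 5 numbers: the finger opening in cm, from 0 to 9.3, then the shift along the tool's x, y, z in cm, then the turn about the tool's y in degrees. A call has 1 to 12 rows; each row shifts and turns the pose as measured when the row begins, along the tool's axes as they then stand; what a row does not reach is not made up. A row lasts 1/8 s, in which the tool goes at most 62.5 mm and 10.7 degrees, less where a joint would pass 70% of its speed; a pose out of reach is approached as far as the arm can. A call is refused whole if a number of a shift passes 6.25 or a number of a turn 10.7, either way. A call with a gripper value outside its range is refused whole. The fingers move at their own pace and stop on an object; the grip force is fixed at half the most. Time passes only in rows, so rows that do not move let the fingers close. It gives the time, the measured TCP pose, the force and the opening at its end, in the units of the state.
- readout.read_state(): the state, without advancing time (a new reading comes with each control period).
- viewer.grab_frame(name): name is "side" or "top" or "wrist"; returns (picture, depth): 384x512x3 uint8, red, green, blue; 384x512 float32, m along the optical axis (not along the pixel's ray), 0 where there is no reading.
- viewer.camera_info(name): a dict with "fov_y" (degrees; the focal length in pixels is half the picture's height over the tangent of half this angle, whatever the lens; pixels are square), "cx", "cy" (the principal point, pixels), "camera_from_world" (4x4, takes a point from world to camera coordinates). Camera axes: x right, y down, z forward; pixel columns grow to the right and rows downward; lengths in m; the calibration is good to about 2 mm. A picture is of the moment at which its call begins: read the wrist's pose just before it. camera_info takes no time and is no camera call; for the wrist camera it gives the pose at the moment of the call.
- close_job(): hands the job in, once; it reports no verdict.
The state is a dict: "t": time; "q": joint angles; "joint_vel": joint speeds; "joint_torque": joint torques, N m; "tool_pos": TCP position; "tool_rot": TCP orientation; "contact_force": force on the tool from outside, world axes, zero at the start; "torque": the same for the moment, N m; "gripper_width": opening from 0.0 (shut) to 1.0 (fully open).
Only numpy, scipy, OpenCV 4.12 (cv2) and the standard library are available. Lean on these libraries where they do the work, as an engineer would, in place of code of your own. Each camera call takes 0.05 s, during which the arm holds its last target.

TASK

The slide holder on the black microscope stage is trapped by a clamp screw with a left-hand thread: loosen it by turning its yellow knob clockwise seen from above, feeling that it really is coming undone, and stop as soon as the holder is free, so that the screw neither squeezes the holder nor jacks its fork up off the stage. Turn a little at a time and test by tugging the holder gently by its blue tab, away from the knob; when it comes, slide it out flat along its channel until its fork is clear of the screw. Then lift it, lay it gently and flat inside the green tray and let go, leaving the lens, bottle and eyepiece alone.

Things in the scene. Friction and masses are not known exactly. Their poses are not given: they have to be found in the camera images.
- stage: Fixed black microscope stage on a grey block; plate 150 (x) by 240 (y) mm, its top 50 mm above the origin (centre of the underside, on the table). Two bright rails 5 mm high make a channel along its y axis; the holder lies in it with 1.5 mm play each side and comes out towards the stage's +y. The knob's steel screw stands at x 0, y -60 mm.
- knob_top (a point): Centre of the top of the yellow knob's grip bar, on the screw's axis. Bar 44 mm long (point's x), 14 mm thick (point's y), 28 mm tall; below it a short neck, then the holder's fork roof, 32 mm below this point. The bar's direction and height say nothing about how tight the screw is: the knob turns in place.
- knob: The knob and the brass collar (26 mm across, 5 mm thick) on its screw, inside the holder's fork; origin on the axis at the stage's top. Clockwise raises the collar 2.5 mm a rad, anticlockwise drives it down. The holder comes free after a hidden 0.55 to 1.75 rad clockwise; 0.4 rad more and the collar jacks the fork up. Clockwise drags about 0.07 N m, anticlockwise 0.17 and rising.
- holder: Loose aluminium slide holder, 130 to 210 g; origin under the centre of its blue tab, x across, y along (parallel to the stage's at the start). Plate 50 mm wide, 5 mm thick, to y +60 mm, a glass slide on it at +y. Blue tab 12 mm thick (x), 28 mm long (y), 5 to 37 mm above the underside. It balances within 15 mm of the tab. Free, it slides on the stage with 1 to 2 N; if a tug takes 3 N or more it is still caught.
- fork (a point): Point in the holder's fork where the screw stands at the start, at the underside, 72 mm to -y from the holder's origin; it lies on the stage. Slot open to -y, walls and a roof (18 mm up) over the collar. The fork's tips, 15 to 21 mm beyond this point, carry lips 5 mm high inside that catch on the collar (2 mm play) if pulled to +y while it is too low. A 35 mm pull to +y clears the screw.
- tray: Fixed low green tray, 120 (x) by 220 (y) by 22 mm outside, walls 4 mm, inner floor 4 mm above the origin (centre of the underside). The holder fits flat with its long side along the tray's y, either way round.
- objective: Steel objective lens standing on the table, 34 mm across, 48 mm high; origin under its centre. Leave alone.
- oil: Amber bottle, 32 mm across, 65 mm high; origin under its centre. Leave alone.
- eyepiece: Black eyepiece, 36 mm across, 52 mm high; origin under its centre. Leave alone.
Mind the look-alikes: they are no part of the job. Of the things like the holder, leave any that is purple or turquoise; of the rest the smaller one is meant.

How it is judged:
On the way:
1. the holder is slid out along the channel, flat on the stage, until the fork is clear of the screw (28 mm or more) (y of holder in the frame of stage above 0.04 m and z of holder in the frame of stage below 0.056 m and x of holder in the frame of stage between -0.006 and 0.006 m).
At the end, for the whole second after the job is handed in: The holder lies flat (within 0.06 rad) on the tray's floor (within 3 mm), wholly inside its walls, its long side along the tray's (within 0.4 rad), released and at rest (x of holder in the frame of tray between -0.034 and 0.034 m and y of holder in the frame of tray between -0.056 and 0.056 m and z of holder in the frame of tray below 0.007 m and angle between holder's own z axis and vertical below 0.06 rad and angle between the y axis of holder and the y axis of tray, either way round below 0.4 rad and linear speed of holder below 0.02 m/s); the robot touches nothing.
It fails at once if knob or collar and holder pressed together with more than 15 N (screwed tight, or tugged hard while trapped) (contact force between holder and knob above 15 N).
It fails at once if the fork jacked or lifted more than 0.8 mm off the stage while still round the screw (screw run too far) (z of fork in the frame of stage above 0.0508 m and y of holder in the frame of stage below 0.03 m).
It fails at once if holder dropped into or pressed hard on the tray (over 40 N) (contact force between holder and tray above 40 N).
It fails at once if the lens, bottle or eyepiece moved more than 20 mm or tipped (distance of any of objective, oil, eyepiece from where it was at the start of the episode above 0.02 m or angle between any of objective, oil, eyepiece's own z axis and vertical above 0.3 rad).
It also fails if it takes over 72 s, if anything falls off the work surface, if the arm or the gripper's body presses on something with over 40 N, if the wrist force passes 120 N, or if a joint passes its speed limit or range.

## Working session

There is one attempt and no reset: what is moved stays moved. The work goes in short steps, Python scripts to look and compute and a tool call to move; the robot and the scene stay as the last step left them, time stands still between calls to the robot, and variables do not carry over. Pictures are saved under pics/ and viewed, and the job is handed in when it is done.

Besides the shell and the picture viewer there is one more tool, called after "Call:" as name(argument=value, ...), one argument or row to a line, values as JSON. move_arm: Moves the arm, as the interface text tells. Its arguments: {"type":"object","properties":{"series":{"type":"array","items":{"type":"array","items":{"type":"number"}}}},"required":["series"]}

```bash
mkdir -p pics; ls; python3 - <<'E'
from workcell import readout, viewer, r
import cv2, numpy as np
print(readout.read_state(), r.hold_point_z)
for n in ["top","side"]:
    p,d=viewer.grab_frame(n); cv2.imwrite(f"pics/{n}0.png",p[:,:,::-1]); np.save(f"pics/{n}0d.npy",d); print(n,viewer.camera_info(n))
a=cv2.imread("pics/top0.png");cv2.imwrite("pics/top0x.png",cv2.resize(a,(800,600),interpolation=cv2.INTER_CUBIC))
E
```

```text
pics
{'t': 0.0, 'q': array([ 1.01022778e+00,  2.59365635e-01,  1.53610391e+00, -3.71018978e-05,
        1.34795591e+00, -2.02796371e-01]), 'joint_vel': array([-0.00076826,  0.00061736, -0.00129397, -0.00151943,  0.00049803,
        0.00012564]), 'joint_torque': array([-2.89781907e-03, -4.37302315e+01, -2.83999193e+01,  7.16539705e-02,
        4.14487906e-02, -1.50481219e-04]), 'tool_pos': array([0.19226083, 0.51464707, 0.18119721]), 'tool_rot': array([-1.3582496 , -0.94046752,  0.943229  ]), 'contact_force': array([ 0.31244836, -0.59710847, -0.86882939]), 'torque': array([ 0.05002179, -0.05328135, -0.00685274]), 'gripper_width': 0.9951107494732364} 0.0188
top {'fov_y': 50.57864282221807, 'cx': 259.1279354360635, 'cy': 192.5210091227636, 'camera_from_world': array([[-0.00330088, -0.99967713, -0.02519389,  0.0485436 ],
       [-0.98081709,  0.00814696, -0.19476002,  0.48121916],
       [ 0.1949024 ,  0.02406771, -0.98052731,  0.92179091],
       [ 0.        ,  0.        ,  0.        ,  1.        ]])}
side {'fov_y': 45.2106210221484, 'cx': 256.6364531047794, 'cy': 192.14569906332628, 'camera_from_world': array([[ 0.99229426, -0.12362389, -0.00832045, -0.4656723 ],
       [-0.09153802, -0.68617966, -0.72164969,  0.13914437],
       [ 0.08350381,  0.71685048, -0.69220842,  1.32841909],
       [ 0.        ,  0.        ,  0.        ,  1.        ]])}
```

View pics/top0x.png

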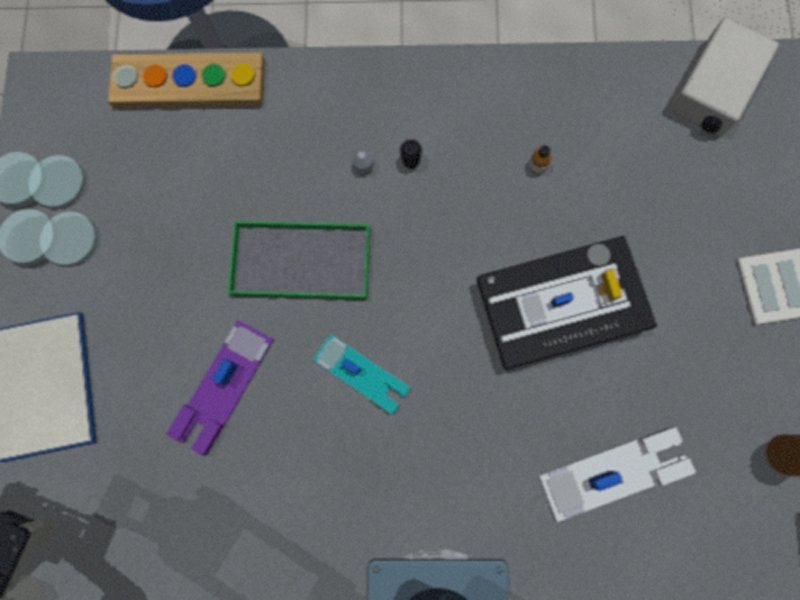

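View pics/side0.png

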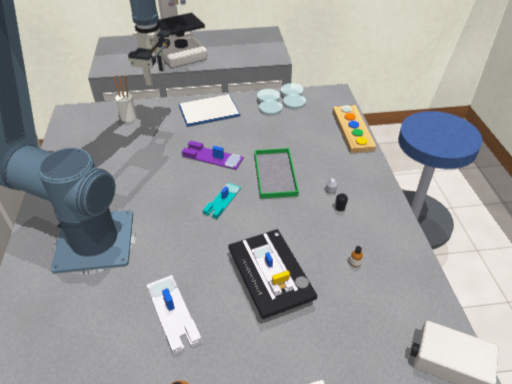

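```bash
cat > h.py <<'E'
import numpy as np, cv2
from workcell import readout, viewer, r
from scipy.spatial.transform import Rotation as R
def K(c):
    f=192/np.tan(np.radians(c["fov_y"])/2); return f,c["cx"],c["cy"]
def atz(c,u,v,z):
    f,cx,cy=K(c);M=c["camera_from_world"];Rm=M[:3,:3];o=-Rm.T@M[:3,3]
    d=Rm.T@np.array([(u-cx)/f,(v-cy)/f,1]);return o+d*(z-o[2])/d[2]
def dep(c,d,u,v):
    f,cx,cy=K(c);M=c["camera_from_world"];z=d[int(round(v)),int(round(u))]
    return M[:3,:3].T@(np.array([(u-cx)/f*z,(v-cy)/f*z,z])-M[:3,3])
def proj(c,p):
    f,cx,cy=K(c);M=c["camera_from_world"];q=M[:3,:3]@p+M[:3,3];return f*q[0]/q[2]+cx,f*q[1]/q[2]+cy
E
python3 - <<'E'
from h import *
a=cv2.imread("pics/top0.png")
cv2.imwrite("pics/c1.png",cv2.resize(a[145:240,295:425],None,fx=6,fy=6,interpolation=cv2.INTER_CUBIC))
cv2.imwrite("pics/c2.png",cv2.resize(a[130:205,135:250],None,fx=6,fy=6,interpolation=cv2.INTER_CUBIC))
E
```

```text
(no output)
```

View pics/c1.png

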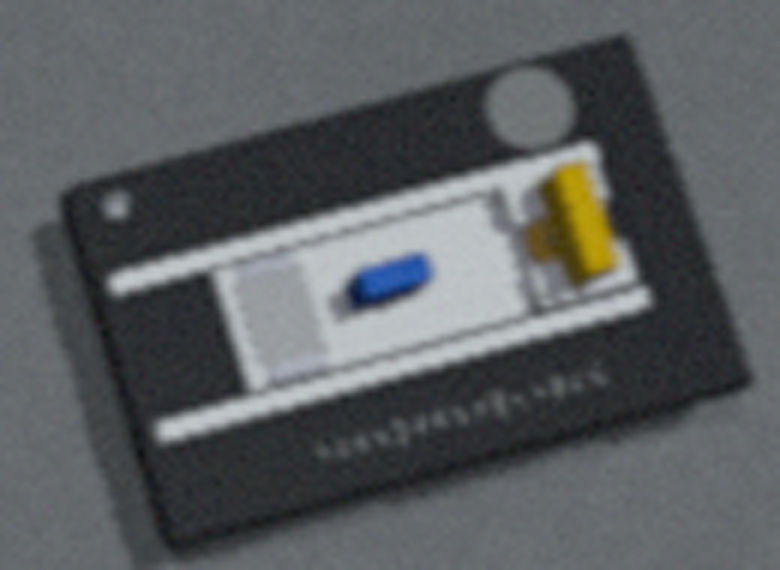

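View pics/c2.png

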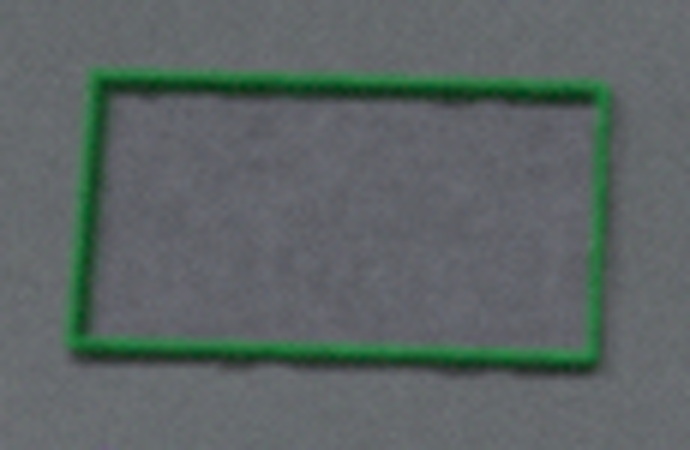

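```bash
python3 - <<'E'
from h import *
c=viewer.camera_info("top");d=np.load("pics/top0d.npy")
f1=lambda x,y:(295+(x+.5)/6-.5,145+(y+.5)/6-.5)
f2=lambda x,y:(135+(x+.5)/6-.5,130+(y+.5)/6-.5)
st=[atz(c,*f1(*p),.05)for p in[(65,190),(630,37),(750,380),(175,547)]]
print("stage",np.round(st,4)); S=np.mean(st,0)
for i in range(4): print(np.linalg.norm(st[i]-st[i-1]))
yd=(st[0]-st[1]+st[3]-st[2]);yd/=np.linalg.norm(yd);print("S",S,"y",yd,np.degrees(np.arctan2(yd[1],yd[0])))
xd=np.array([yd[1],-yd[0],0]);
print("knob pred",S-.06*yd,"tab",S+.012*yd)
for z in(.082,): print("knob px",proj(c,np.r_[(S-.06*yd)[:2],z]),"tab px",proj(c,np.r_[(S+.012*yd)[:2],.087]))
print("knobtop depth",dep(c,d,*f1(580,200)),dep(c,d,*f1(590,230)),"tab",dep(c,d,*f1(400,270)),"plate",dep(c,d,*f1(470,250)))
print("knobends",[atz(c,*f1(*p),.1)for p in[(570,165),(605,272)]], "tab ends",[atz(c,*f1(*p),.087)for p in[(362,290),(425,266)]])
tr=[atz(c,*f2(*p),.022)for p in[(92,72),(608,86),(598,363),(70,350)]]
for i in range(4): print(np.linalg.norm(tr[i]-tr[i-1]))
print("tray",np.round(tr,4),np.mean(tr,0)); y=tr[0]-tr[1]+tr[3]-tr[2];print(np.degrees(np.arctan2(y[1],y[0])))
s=readout.read_state();print(R.from_rotvec(s["tool_rot"]).as_matrix())
E
```

```text
stage [[ 0.5199 -0.0652  0.05  ]
 [ 0.5809 -0.2931  0.05  ]
 [ 0.4412 -0.3297  0.05  ]
 [ 0.3775 -0.1041  0.05  ]]
0.14759500349200372
0.23586737434011523
0.14434849288874962
0.2344619933929075
S [ 0.47985728 -0.1980237   0.05      ] y [-0.26527157  0.96417374  0.        ] 105.38308994066313
knob pred [ 0.49577357 -0.25587412  0.05      ] tab [ 0.47667402 -0.18645361  0.05      ]
knob px (np.float64(390.2314086325715), np.float64(182.44774701162694)) tab px (np.float64(360.6980368591681), np.float64(190.4234468778941))
knobtop depth [ 0.50220605 -0.25336149  0.10003843] [ 0.49070534 -0.25640372  0.09974744] tab [ 0.47918303 -0.18844537  0.08421656] plate [ 0.49273012 -0.22269377  0.05598473]
knobends [array([ 0.51577661, -0.25053276,  0.1       ]), array([ 0.47455335, -0.26080336,  0.1       ])] tab ends [array([ 0.47100031, -0.17308745,  0.087     ]), array([ 0.48008394, -0.19731336,  0.087     ])]
0.11989170218301884
0.2183555924790968
0.11852881872341021
0.2183446949214399
tray [[0.6204 0.3226 0.022 ]
 [0.6118 0.1044 0.022 ]
 [0.4933 0.1076 0.022 ]
 [0.5006 0.3258 0.022 ]] [0.55650891 0.21506447 0.022     ]
87.8999861724776
[[ 3.50193046e-01 -8.27580468e-04 -9.36677183e-01]
 [ 9.36676258e-01 -1.35113813e-03  3.50193893e-01]
 [-1.55539388e-03 -9.99998745e-01  3.02015798e-04]]
```

```bash
cat >> h.py <<'E'
def pose():
    s=readout.read_state();M=R.from_rotvec(s["tool_rot"]).as_matrix()
    return s,np.array(s["tool_pos"]),M
def plan(xyz,ang,g,step=5.5,maxrows=12):
    s,p,M=pose(); a=np.degrees(np.arctan2(M[1,0],M[0,0]));xyz=np.array(xyz)
    print("t %.2f pos %s ang %.2f tilt %.4f F %s Tq %s w %.3f q6 %.2f"%(s["t"],np.round(p,4),a,np.arccos(min(1,-M[2,1])),np.round(s["contact_force"],2),np.round(s["torque"],3),s["gripper_width"]*9.3,s["q"][5]))
    turn=(a-ang+180)%360-180
    n=int(max(np.ceil(np.linalg.norm(xyz-p)*100/step),np.ceil(abs(turn)/10),1));print("rows",n)
    for i in range(min(n,maxrows)):
        t=np.radians(a-turn*i/n); X=np.array([np.cos(t),np.sin(t),0]);Y=np.array([0,0,-1.]);Z=np.cross(X,Y)
        d=(xyz-p)/n*100
        print([g]+[round(float(v),2) for v in(d@X,d@Y,d@Z,turn/n)],end=",")
    print()
E
python3 -c "
from h import *
plan([.496,-.256,.17],105.4,4)"
```

```text
t 0.10 pos [0.1923 0.5147 0.1813] ang 69.50 tilt 0.0016 F [-0.86  0.1  -1.08] Tq [-0.004 -0.017  0.015] w 9.293 q6 -0.20
rows 16
[4, -3.85, 0.07, -3.46, -2.24],[4, -3.98, 0.07, -3.31, -2.24],[4, -4.11, 0.07, -3.15, -2.24],[4, -4.23, 0.07, -2.99, -2.24],[4, -4.34, 0.07, -2.82, -2.24],[4, -4.45, 0.07, -2.65, -2.24],[4, -4.55, 0.07, -2.47, -2.24],[4, -4.64, 0.07, -2.29, -2.24],[4, -4.73, 0.07, -2.11, -2.24],[4, -4.81, 0.07, -1.92, -2.24],[4, -4.88, 0.07, -1.73, -2.24],[4, -4.94, 0.07, -1.54, -2.24],
```

Call:
move_arm(
  series=[
    [4,-3.9,0.1,-3.5,-2.3],
    [4,-4,0.1,-3.3,-2.3],
    [4,-4.1,0.1,-3.2,-2.3],
    [4,-4.2,0.1,-3,-2.3],
    [4,-4.3,0.1,-2.8,-2.3],
    [4,-4.5,0.1,-2.7,-2.3],
    [4,-4.6,0.1,-2.5,-2.3],
    [4,-4.6,0.1,-2.3,-2.3],
    [4,-4.7,0.1,-2.1,-2.3],
    [4,-4.8,0.1,-1.9,-2.3],
    [4,-4.9,0.1,-1.7,-2.3],
    [4,-4.9,0.1,-1.5,-2.3],
  ],
)

```text
t: 1.6
tool_pos: [0.4319, -0.0756, 0.1671]
tool_rot: [-1.137, -1.314, 1.319]
contact_force: [0.7, 1.3, -0.1]
gripper_width: 0.432
```

```bash
python3 -c "
from h import *
plan([.496,-.256,.15],105.4,4)"
```

```text
t 1.60 pos [ 0.4319 -0.0756  0.1671] ang 98.41 tilt 0.0027 F [ 0.73  1.27 -0.11] Tq [ 0.048 -0.029 -0.001] w 4.020 q6 -2.14
rows 4
[4, -4.7, 0.43, -0.93, -1.75],[4, -4.72, 0.43, -0.78, -1.75],[4, -4.74, 0.43, -0.64, -1.75],[4, -4.76, 0.43, -0.49, -1.75],
```

Call:
move_arm(
  series=[
    [4,-4.7,0.4,-0.9,-1.8],
    [4,-4.7,0.4,-0.8,-1.8],
    [4,-4.7,0.4,-0.6,-1.8],
    [4,-4.2,0.4,-0.5,-1.8],
    [4,0,0,0,0],
  ],
)

```text
t: 2.22
tool_pos: [0.4954, -0.2592, 0.1482]
tool_rot: [-1.065, -1.404, 1.408]
contact_force: [-0.4, 0.9, 0.9]
gripper_width: 0.431
```

```bash
python3 - <<'E'
from h import *
plan([.496,-.256,.15],105.4,4)
c=viewer.camera_info("wrist")
p,d=viewer.grab_frame("wrist"); cv2.imwrite("pics/w1.png",p[:,:,::-1]); np.save("pics/w1d.npy",d)
import pickle;pickle.dump(c,open("pics/w1c.pkl","wb"));print(c)
E
```

```text
t 2.23 pos [ 0.4954 -0.2592  0.1482] ang 105.58 tilt 0.0038 F [-0.43  0.85  0.89] Tq [0.139 0.035 0.013] w 4.005 q6 -2.52
rows 1
[4, 0.29, -0.18, -0.14, 0.18],
{'fov_y': 67.14602549229976, 'cx': 254.18259313426086, 'cy': 191.89088866880346, 'camera_from_world': array([[-0.2684933 ,  0.96328079,  0.00120703,  0.38164526],
       [ 0.92929702,  0.25869077,  0.26360221, -0.41524129],
       [ 0.2536107 ,  0.07189711, -0.96463072,  0.25079263],
       [ 0.        ,  0.        ,  0.        ,  1.        ]])}
```

View pics/w1.png

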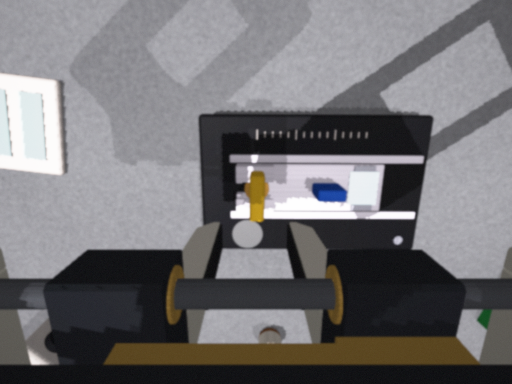

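```bash
python3 - <<'E'
import cv2
a=cv2.imread("pics/w1.png")
cv2.imwrite("pics/w1x.png",cv2.resize(a[105:255,190:440],None,fx=3.2,fy=3.2,interpolation=cv2.INTER_CUBIC))
E
```

```text
(no output)
```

View pics/w1x.png

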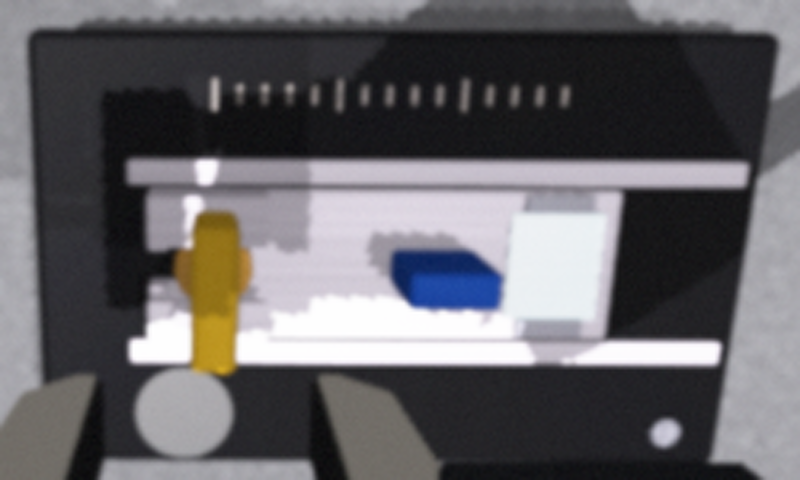

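```bash
python3 - <<'E'
from h import *
import pickle
c=pickle.load(open("pics/w1c.pkl","rb"));d=np.load("pics/w1d.npy")
f=lambda x,y:(190+(x+.5)/3.2-.5,105+(y+.5)/3.2-.5)
A,B=[atz(c,*f(*p),.1)for p in[(216,213),(214,372)]];print("ends",A,B,(A+B)/2,np.linalg.norm(A-B),np.degrees(np.arctan2(*(B-A)[1::-1])))
print([dep(c,d,*f(*p))for p in[(216,240),(215,300),(214,350)]])
print("w",[atz(c,*f(*p),.1)for p in[(191,340),(237,340)]])
print("tab top",[atz(c,*f(*p),.087)for p in[(412,275),(502,275),(416,308),(500,308)]])
co=[atz(c,*f(*p),.05)for p in[(30,32),(777,34),(712,462),(48,460)]];print(np.round(co,4),np.mean(co,0))
print("railends",[atz(c,*f(*p),.055)for p in[(128,171),(748,174),(130,352),(720,352)]])
E
```

```text
ends [ 0.47180683 -0.26208999  0.1       ] [ 0.51692372 -0.24998313  0.1       ] [ 0.49436527 -0.25603656  0.1       ] 0.04671305229243169 15.02111713661599
[array([ 0.47902183, -0.26006459,  0.10058088]), array([ 0.49598356, -0.25557342,  0.09991114]), array([ 0.5102972 , -0.25184947,  0.1004315 ])]
w [array([ 0.5092922 , -0.25896397,  0.1       ]), array([ 0.50576336, -0.24628305,  0.1       ])]
tab top [array([ 0.47663704, -0.20045225,  0.087     ]), array([ 0.46950722, -0.17484032,  0.087     ]), array([ 0.48597139, -0.1959928 ,  0.087     ]), array([ 0.47925257, -0.17185293,  0.087     ])]
[[ 0.4412 -0.3308  0.05  ]
 [ 0.3788 -0.1044  0.05  ]
 [ 0.5206 -0.0641  0.05  ]
 [ 0.5833 -0.2922  0.05  ]] [ 0.48097022 -0.19788548  0.05      ]
railends [array([ 0.47462715, -0.29013296,  0.055     ]), array([ 0.42206407, -0.09780469,  0.055     ]), array([ 0.53412961, -0.27427343,  0.055     ]), array([ 0.48053022, -0.0816501 ,  0.055     ])]
```

Call:
move_arm(
  series=[
    [4,0.3,2,-0.1,0.2],
    [4,0,3,0,0],
    [4,0,1.7,0,0],
    [4,0,0,0,0],
  ],
)

```text
t: 2.78
tool_pos: [0.4931, -0.2488, 0.0801]
tool_rot: [-1.062, -1.403, 1.405]
contact_force: [0.7, -0.6, 0.7]
gripper_width: 0.429
```

```bash
python3 -c "
from h import *
plan([.496,-.2557,.075],105.4,4)"
```

```text
t 2.77 pos [ 0.4931 -0.2488  0.0801] ang 105.49 tilt 0.0066 F [ 0.71 -0.6   0.66] Tq [0.012 0.044 0.008] w 3.985 q6 -2.51
rows 1
[4, -0.75, 0.51, -0.09, 0.09],
```

Call:
move_arm(
  series=[
    [4,-0.7,0.4,-0.1,0.1],
    [4,0,0,0,0],
    [4,0,0,0,0],
  ],
)

```text
t: 3.15
tool_pos: [0.4972, -0.2553, 0.0783]
tool_rot: [-1.066, -1.404, 1.405]
contact_force: [1.3, 0.3, 0.1]
gripper_width: 0.432
```

```bash
python3 -c "
from h import *
plan([.496,-.2557,.075],105.4,4)"
```

```text
t 3.15 pos [ 0.4972 -0.2553  0.0783] ang 105.45 tilt 0.0033 F [1.28 0.33 0.11] Tq [ 0.056  0.028 -0.039] w 4.017 q6 -2.51
rows 1
[4, -0.01, 0.33, 0.13, 0.05],
```

Call:
move_arm(
  series=[
    [4,0,0.2,0.1,0],
    [0,0,0,0,0],
    [0,0,0,0,0],
    [0,0,0,0,0],
    [0,0,0,0,0],
  ],
)

```text
t: 3.78
tool_pos: [0.4964, -0.2559, 0.0769]
tool_rot: [-1.067, -1.404, 1.405]
contact_force: [0.5, -0.1, 0.3]
gripper_width: 0.05
```

```bash
python3 -c "
from h import *
plan([.496,-.2557,.075],105.4,4)"
```

```text
t 3.77 pos [ 0.4964 -0.2559  0.0769] ang 105.43 tilt 0.0021 F [ 0.51 -0.08  0.34] Tq [ 0.055  0.077 -0.009] w 0.468 q6 -2.51
rows 1
[4, 0.03, 0.19, 0.03, 0.03],
```

```bash
python3 - <<'E'
from h import *
plan([.496,-.2557,.075],105.4,4)
ims=[]
for n in["wrist","side","top"]:
    p,d=viewer.grab_frame(n); ims.append(p[:,:,::-1])
cv2.imwrite("pics/w2.png",ims[0])
cv2.imwrite("pics/s2.png",cv2.resize(ims[1][170:330,200:350],None,fx=4,fy=3.7,interpolation=cv2.INTER_CUBIC))
plan([.496,-.2557,.075],105.4,4)
E
```

```text
t 3.77 pos [ 0.4964 -0.2559  0.0769] ang 105.43 tilt 0.0021 F [ 0.51 -0.08  0.34] Tq [ 0.055  0.077 -0.009] w 0.468 q6 -2.51
rows 1
[4, 0.03, 0.19, 0.03, 0.03],
t 3.92 pos [ 0.4964 -0.2559  0.0769] ang 105.43 tilt 0.0021 F [-0.21 -0.07 -0.11] Tq [ 0.021 -0.016 -0.043] w 0.050 q6 -2.51
rows 1
[4, 0.03, 0.19, 0.03, 0.03],
```

View pics/w2.png

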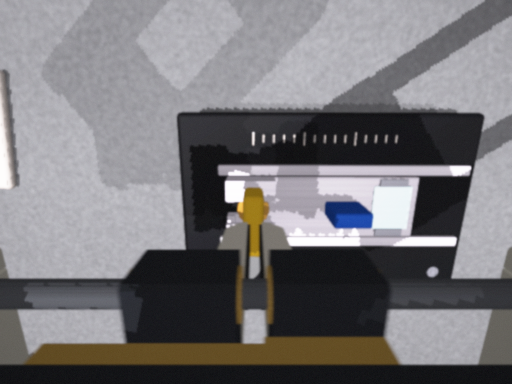

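View pics/s2.png

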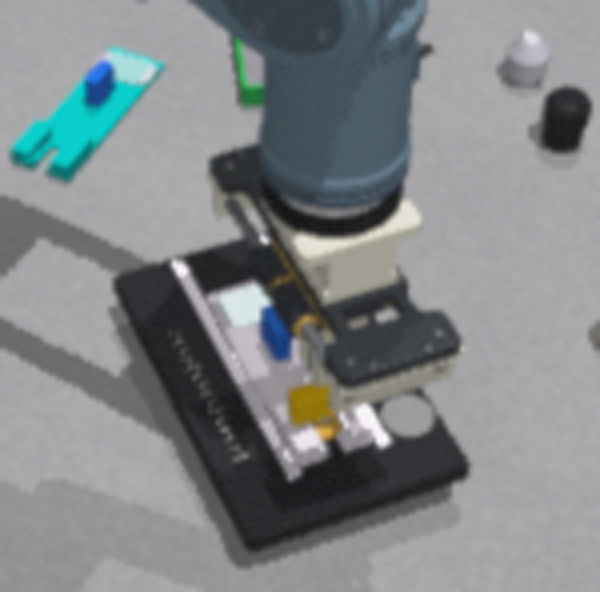

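```bash
python3 - <<'E'
from h import *
c=viewer.camera_info("wrist")
p,d=viewer.grab_frame("wrist")
print("cam pos",-c["camera_from_world"][:3,:3].T@c["camera_from_world"][:3,3])
print("TCP proj",proj(c,np.array([.4964,-.2559,.0769])),proj(c,np.array([.4964,-.2559,.1])))
for u,v in[(238,235),(272,235),(252,200),(254,225),(254,245),(254,270),(240,225),(268,225)]: print(u,v,dep(c,d,u,v))
cs=viewer.camera_info("side");ps,ds=viewer.grab_frame("side");print("side TCP",proj(cs,np.array([.4964,-.2559,.0769])))
for x,y in[(310,405),(315,350),(350,395),(300,390)]:
  u,v=200+x/4,170+y/3.7; print(u,v,dep(cs,ds,u,v))
cv2.imwrite("pics/w2x.png",cv2.resize(p[170:290,180:340,::-1],None,fx=5,fy=5,interpolation=cv2.INTER_CUBIC))
E
```

```text
cam pos [ 0.42530261 -0.27496796  0.27946699]
TCP proj (np.float64(253.0594071779298), np.float64(215.0346470010699)) (np.float64(252.98138600106216), np.float64(226.92397220501596))
238 235 [ 0.4898175  -0.26609439  0.1335929 ]
272 235 [ 0.48453765 -0.24837583  0.13447105]
252 200 [ 0.4786433  -0.26144181  0.09953002]
254 225 [ 0.48921335 -0.25719194  0.11465847]
254 245 [ 0.48945516 -0.25715015  0.1417317 ]
254 270 [ 0.4946693  -0.25572657  0.15728912]
240 225 [ 0.48972187 -0.26568066  0.11903812]
268 225 [ 0.42530261 -0.27496796  0.27946699]
side TCP (np.float64(280.19680751034514), np.float64(279.1483149425278))
277.5 279.4594594594595 [ 0.48798326 -0.26487272  0.08962255]
278.75 264.5945945945946 [ 0.47964787 -0.31617638  0.21667447]
287.5 276.7567567567568 [ 0.49387132 -0.34545723  0.21039167]
275.0 275.4054054054054 [ 0.48243476 -0.25979775  0.10013893]
```

View pics/w2x.png

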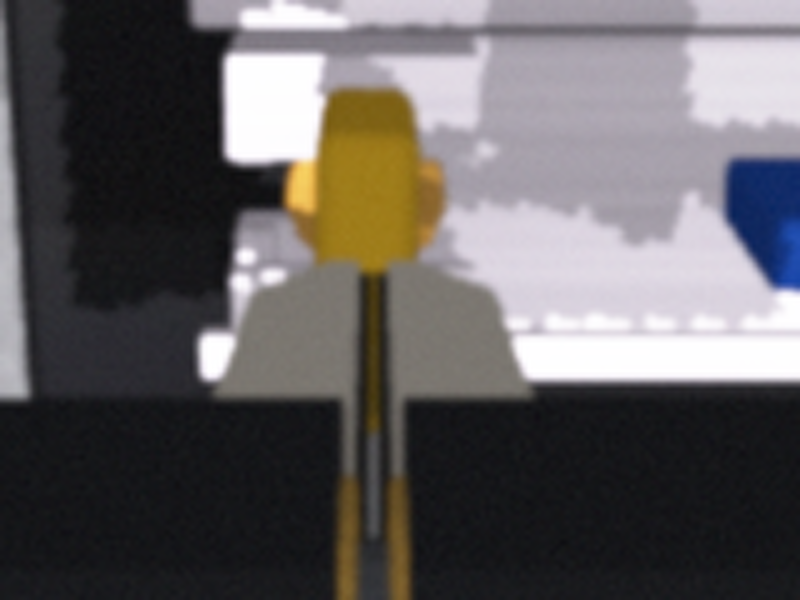

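```bash
python3 - <<'E'
from h import *
c=viewer.camera_info("wrist");s,p,M=pose();print(p,s["gripper_width"],s["q"])
for z in(.077,.09,.1,.11,.12): print(z,proj(c,np.array([.489,-.2578,z])))
cs=viewer.camera_info("side");ps,ds=viewer.grab_frame("side")
cv2.imwrite("pics/s3.png",cv2.resize(ps[235:300,250:330,::-1],None,fx=9,fy=9,interpolation=cv2.INTER_CUBIC))
d=viewer.grab_frame("wrist")[1]
for v in range(200,240,3): print(v,[np.round(dep(c,d,u,v),3).tolist() for u in(246,263)])
E
```

```text
[ 0.49638661 -0.25587421  0.07688899] 0.008257924222599664 [-6.75144597e-01  3.66401694e-01  1.65670264e+00 -8.06532839e-04
  1.12047997e+00 -2.51481139e+00]
0.077 (np.float64(253.233545142494), np.float64(205.28375666856854))
0.09 (np.float64(253.2021344493834), np.float64(211.10976762783136))
0.1 (np.float64(253.17516045346994), np.float64(216.11286626222147))
0.11 (np.float64(253.14531126323936), np.float64(221.64925187446983))
0.12 (np.float64(253.11210129285567), np.float64(227.80899023909092))
200 [[0.48, -0.265, 0.1], [0.477, -0.254, 0.097]]
203 [[0.482, -0.265, 0.1], [0.479, -0.254, 0.098]]
206 [[0.484, -0.264, 0.098], [0.481, -0.253, 0.097]]
209 [[0.486, -0.264, 0.099], [0.483, -0.253, 0.098]]
212 [[0.488, -0.263, 0.099], [0.485, -0.252, 0.098]]
215 [[0.49, -0.263, 0.099], [0.487, -0.251, 0.097]]
218 [[0.492, -0.262, 0.1], [0.49, -0.251, 0.097]]
221 [[0.494, -0.261, 0.1], [0.492, -0.25, 0.097]]
224 [[0.488, -0.262, 0.118], [0.486, -0.252, 0.118]]
227 [[0.489, -0.262, 0.123], [0.486, -0.253, 0.122]]
230 [[0.489, -0.262, 0.126], [0.487, -0.253, 0.126]]
233 [[0.488, -0.262, 0.132], [0.486, -0.253, 0.13]]
236 [[0.489, -0.262, 0.135], [0.486, -0.253, 0.135]]
239 [[0.488, -0.262, 0.14], [0.486, -0.253, 0.139]]
```

View pics/s3.png

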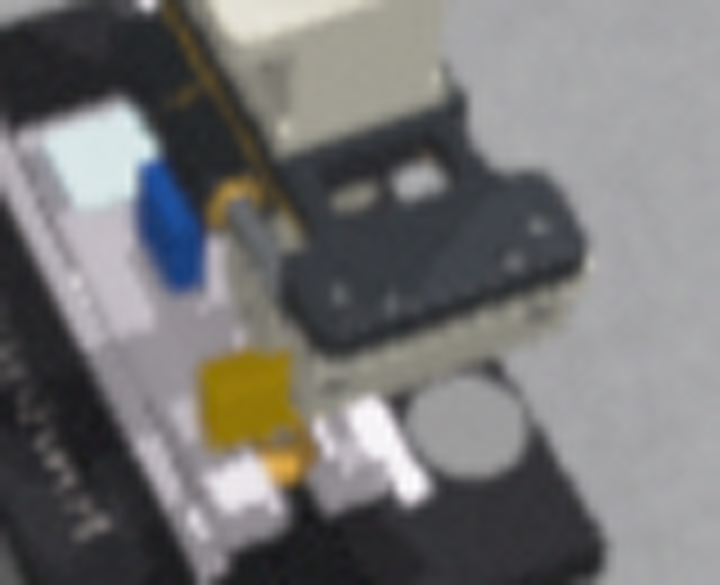

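```bash
python3 - <<'E'
from h import *
import pickle
c=pickle.load(open("pics/w1c.pkl","rb"));d=np.load("pics/w1d.npy")
for v in range(219,250,3): print(v,[np.round(dep(c,d,u,v),3).tolist() for u in(200,207,212,216,295,300,308)])
c=viewer.camera_info("wrist");d=viewer.grab_frame("wrist")[1]
# contact: highest-depth finger points
for u in range(222,290,6): 
  col=[dep(c,d,u,v) for v in range(215,262)]
  col=[q for q in col if q[2]>.104 and q[2]<.2]
  print(u,np.round(min(col,key=lambda q:q[2]),4))
E
```

```text
219 [[0.571, -0.31, -0.001], [0.548, -0.298, 0.05], [0.546, -0.292, 0.05], [0.545, -0.288, 0.05], [0.522, -0.204, 0.049], [0.52, -0.199, 0.05], [0.518, -0.19, 0.049]]
222 [[0.576, -0.309, -0.002], [0.551, -0.297, 0.05], [0.494, -0.286, 0.185], [0.493, -0.283, 0.186], [0.48, -0.237, 0.186], [0.523, -0.198, 0.05], [0.521, -0.189, 0.049]]
225 [[0.579, -0.308, -0.0], [0.494, -0.288, 0.19], [0.493, -0.285, 0.191], [0.493, -0.283, 0.191], [0.48, -0.238, 0.191], [0.479, -0.235, 0.191], [0.525, -0.188, 0.049]]
228 [[0.495, -0.291, 0.195], [0.494, -0.287, 0.194], [0.493, -0.284, 0.196], [0.493, -0.282, 0.194], [0.48, -0.238, 0.195], [0.479, -0.235, 0.196], [0.478, -0.231, 0.195]]
231 [[0.494, -0.29, 0.2], [0.494, -0.286, 0.199], [0.493, -0.284, 0.199], [0.493, -0.282, 0.199], [0.48, -0.239, 0.2], [0.48, -0.236, 0.199], [0.479, -0.232, 0.199]]
234 [[0.494, -0.289, 0.204], [0.493, -0.286, 0.204], [0.493, -0.283, 0.204], [0.493, -0.281, 0.201], [0.48, -0.239, 0.204], [0.48, -0.236, 0.203], [0.479, -0.232, 0.203]]
237 [[0.495, -0.289, 0.207], [0.494, -0.285, 0.207], [0.493, -0.283, 0.207], [0.494
[... 185 characters left out ...]
, [0.481, -0.24, 0.21], [0.48, -0.238, 0.212], [0.479, -0.234, 0.212]]
243 [[0.494, -0.288, 0.215], [0.493, -0.284, 0.215], [0.493, -0.282, 0.214], [0.494, -0.28, 0.211], [0.482, -0.24, 0.211], [0.481, -0.238, 0.214], [0.479, -0.234, 0.215]]
246 [[0.494, -0.287, 0.218], [0.493, -0.284, 0.217], [0.493, -0.281, 0.217], [0.494, -0.279, 0.213], [0.483, -0.24, 0.215], [0.481, -0.238, 0.217], [0.48, -0.235, 0.218]]
249 [[0.494, -0.286, 0.222], [0.493, -0.283, 0.222], [0.493, -0.281, 0.22], [0.495, -0.279, 0.215], [0.482, -0.241, 0.22], [0.481, -0.239, 0.221], [0.48, -0.235, 0.221]]Traceback (most recent call last):
  File "<stdin>", line 10, in <module>
ValueError: min() iterable argument is empty
```

Call:
move_arm(
  series=[
    [4,0,0,0,0],
    [4,0,0,0,0],
    [4,0,1,0,0],
    [4,0,1,0,0],
    [4,0,0.5,0,0],
    [4,0,0,0,0],
  ],
)

```text
t: 4.92
tool_pos: [0.4958, -0.2555, 0.0493]
tool_rot: [-1.066, -1.403, 1.404]
contact_force: [0.4, 0.6, 0.5]
gripper_width: 0.429
```

```bash
python3 - <<'E'
from h import *
plan([.496,-.2557,.04],105.4,4)
c=viewer.camera_info("wrist");p,d=viewer.grab_frame("wrist")
cv2.imwrite("pics/w4.png",cv2.resize(p[150:290,160:360,::-1],None,fx=4,fy=4,interpolation=cv2.INTER_CUBIC))
for u in range(200,306,8): 
  col=[dep(c,d,u,v) for v in range(195,250)]
  f=[(i+195,q) for i,q in enumerate(col) if 0.07<q[2]<.2 and q[0]<.5]
  print(u,[ (v,np.round(q,3).tolist()) for v,q in f[:2]])
E
```

```text
t 4.92 pos [ 0.4958 -0.2555  0.0493] ang 105.42 tilt 0.0036 F [0.44 0.56 0.54] Tq [ 0.001  0.    -0.012] w 3.986 q6 -2.51
rows 1
[4, -0.03, 0.93, -0.01, 0.02],
200 [(226, [0.495, -0.288, 0.094]), (227, [0.496, -0.288, 0.094])]
208 [(224, [0.494, -0.284, 0.09]), (225, [0.494, -0.284, 0.091])]
216 [(222, [0.493, -0.28, 0.086]), (223, [0.493, -0.279, 0.088])]
224 []
232 []
240 [(214, [0.48, -0.267, 0.097]), (215, [0.481, -0.267, 0.097])]
248 [(198, [0.477, -0.264, 0.074]), (199, [0.477, -0.264, 0.077])]
256 [(199, [0.475, -0.259, 0.077]), (200, [0.475, -0.259, 0.079])]
264 [(209, [0.477, -0.254, 0.086]), (210, [0.477, -0.254, 0.089])]
272 []
280 []
288 [(224, [0.483, -0.237, 0.085]), (225, [0.483, -0.237, 0.088])]
296 [(222, [0.48, -0.233, 0.086]), (223, [0.48, -0.233, 0.088])]
304 [(225, [0.479, -0.229, 0.093]), (226, [0.479, -0.229, 0.094])]
```

View pics/w4.png

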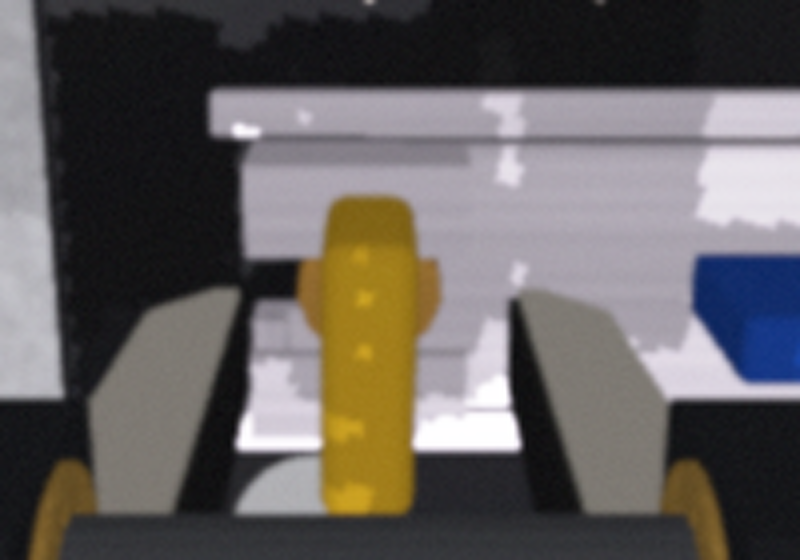

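Call:
move_arm(
  series=[
    [4,0,0.8,0,0],
    [4,0,0.1,0,0],
    [0,0,0,0,0],
    [0,0,0,0,0],
    [0,0,0,0,0],
    [0,0,0,0,0],
  ],
)

```text
t: 5.72
tool_pos: [0.4967, -0.2569, 0.0407]
tool_rot: [-1.069, -1.403, 1.406]
contact_force: [1.1, -1.6, -4.4]
gripper_width: 0.149
```

```bash
python3 -c "
from h import *
plan([.496,-.2557,.04],105.4,4)"
```

```text
t 5.72 pos [ 0.4967 -0.2569  0.0407] ang 105.41 tilt 0.0015 F [ 1.09 -1.59 -4.44] Tq [-0.162 -0.022 -0.129] w 1.381 q6 -2.51
rows 1
[4, 0.13, 0.07, 0.04, 0.01],
```

Call:
move_arm(
  series=[
    [0,0,0,0,5],
    [0,0,0,0,5],
    [0,0,0,0,0],
  ],
)

```text
t: 6.1
tool_pos: [0.4967, -0.2567, 0.0406]
tool_rot: [-1.165, -1.274, 1.276]
contact_force: [0.4, -0.4, -1.5]
gripper_width: 0.147
```

```bash
python3 -c "
from h import *
plan([.496,-.2557,.04],105.4,4)"
```

```text
t 6.10 pos [ 0.4967 -0.2567  0.0406] ang 95.17 tilt 0.0013 F [ 0.4  -0.38 -1.47] Tq [-0.045  0.016 -0.152] w 1.368 q6 -2.34
rows 2
[4, 0.05, 0.03, 0.03, -5.11],[4, 0.06, 0.03, 0.02, -5.11],
```

Call:
move_arm(
  series=[
    [0,0,0,0,6],
    [0,0,0,0,6],
    [0,0,0,0,6],
  ],
)

```text
t: 6.48
tool_pos: [0.4967, -0.2564, 0.0406]
tool_rot: [-1.307, -1.04, 1.041]
contact_force: [0.8, -0.0, -0.9]
gripper_width: 0.149
```

```bash
python3 -c "
from h import *
plan([.496,-.2557,.04],105.4,4)"
```

```text
t 6.47 pos [ 0.4967 -0.2564  0.0406] ang 77.03 tilt 0.0012 F [ 0.77 -0.01 -0.92] Tq [-0.045 -0.098  0.045] w 1.384 q6 -2.02
rows 3
[4, 0.02, 0.02, 0.03, -9.46],[4, 0.02, 0.02, 0.03, -9.46],[4, 0.03, 0.02, 0.02, -9.46],
```

Call:
move_arm(
  series=[
    [0,0,0,0,6],
    [0,0,0,0,6],
  ],
)

```text
t: 6.72
tool_pos: [0.4968, -0.2563, 0.0407]
tool_rot: [-1.385, -0.88, 0.881]
contact_force: [0.8, -0.9, -0.6]
gripper_width: 0.149
```

```bash
python3 -c "
from h import *
plan([.496,-.2557,.04],105.4,4)"
```

```text
t 6.72 pos [ 0.4968 -0.2563  0.0407] ang 64.88 tilt 0.0010 F [ 0.85 -0.89 -0.6 ] Tq [-0.008 -0.103  0.047] w 1.386 q6 -1.81
rows 5
[4, 0.0, 0.01, 0.02, -8.1],[4, 0.01, 0.01, 0.02, -8.1],[4, 0.01, 0.01, 0.02, -8.1],[4, 0.01, 0.01, 0.02, -8.1],[4, 0.01, 0.01, 0.01, -8.1],
```

Call:
move_arm(
  series=[
    [0,0,0,0,0],
    [0,0,0,0,0],
  ],
)

```text
t: 6.98
tool_pos: [0.4968, -0.2563, 0.0406]
tool_rot: [-1.383, -0.884, 0.884]
contact_force: [-0.6, -1.3, -1.2]
gripper_width: 0.144
```

```bash
python3 -c "
from h import *
plan([.496,-.2557,.04],105.4,4)"
```

```text
t 6.97 pos [ 0.4968 -0.2563  0.0406] ang 65.15 tilt 0.0010 F [-0.58 -1.29 -1.18] Tq [-0.095 -0.049 -0.191] w 1.340 q6 -1.81
rows 5
[4, 0.0, 0.01, 0.02, -8.05],[4, 0.01, 0.01, 0.02, -8.05],[4, 0.01, 0.01, 0.02, -8.05],[4, 0.01, 0.01, 0.02, -8.05],[4, 0.01, 0.01, 0.01, -8.05],
```

Call:
move_arm(
  series=[
    [0,0,0,0,4],
    [0,0,0,0,4],
    [0,0,0,0,0],
    [4,0,0,0,0],
    [4,0,0,0,0],
    [4,0,-3,0,0],
    [4,0,-3,0,0],
  ],
)

```text
t: 7.85
tool_pos: [0.495, -0.2544, 0.0996]
tool_rot: [-1.417, -0.782, 0.786]
contact_force: [0.3, 0.1, 0.6]
gripper_width: 0.428
```

```bash
python3 -c "
from h import *
plan([.4775,-.1862,.09],15.3,4)"
```

```text
t 7.85 pos [ 0.495  -0.2544  0.0996] ang 57.69 tilt 0.0077 F [0.34 0.14 0.58] Tq [-0.074 -0.046  0.055] w 3.981 q6 -1.68
rows 5
[4, 0.97, 0.19, 1.02, 8.48],[4, 0.8, 0.19, 1.16, 8.48],[4, 0.62, 0.19, 1.26, 8.48],[4, 0.43, 0.19, 1.34, 8.48],[4, 0.23, 0.19, 1.39, 8.48],
```

Call:
move_arm(
  series=[
    [4,1,0,1,8.5],
    [4,0.8,0,1.1,8.5],
    [4,0.6,0,1.3,8.5],
    [4,0.4,0,1.3,8.5],
    [4,0.2,0,1.2,8.5],
    [4,0,0,0,0],
  ],
)

```text
t: 8.6
tool_pos: [0.48, -0.1877, 0.1036]
tool_rot: [-1.561, -0.195, 0.196]
contact_force: [0.2, 0.8, -0.2]
gripper_width: 0.431
```

```bash
python3 - <<'E'
from h import *
c=viewer.camera_info("wrist")
plan([.4775,-.1862,.025],15.3,4)
p,d=viewer.grab_frame("wrist")
cv2.imwrite("pics/w5.png",cv2.resize(p[150:300,130:380,::-1],None,fx=3.2,fy=3.2,interpolation=cv2.INTER_CUBIC))
import pickle;pickle.dump((c,d),open("pics/w5.pkl","wb"))
E
```

```text
t 8.60 pos [ 0.48   -0.1877  0.1036] ang 14.26 tilt 0.0014 F [ 0.23  0.77 -0.24] Tq [-0.021  0.068  0.016] w 4.013 q6 -0.84
rows 2
[4, -0.1, 3.93, 0.1, -0.52],[4, -0.1, 3.93, 0.1, -0.52],
```

View pics/w5.png

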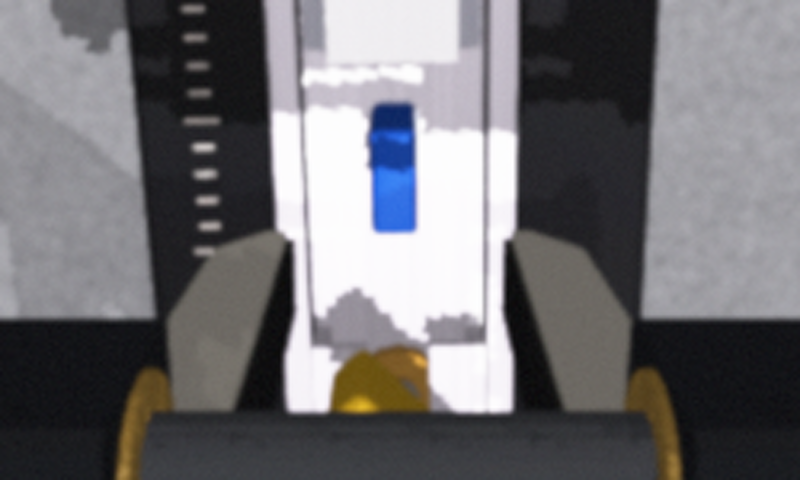

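```bash
python3 - <<'E'
from h import *
import pickle
c,d=pickle.load(open("pics/w5.pkl","rb"))
f=lambda x,y:(130+(x+.5)/3.2-.5,150+(y+.5)/3.2-.5)
for y in(108,118,128,138,150,180,225): print(y,dep(c,d,*f(393,y)))
q=[atz(c,*f(*p),.087)for p in[(372,130),(415,130),(373,232),(416,232)]];print(np.round(q,4),np.mean(q,0))
E
```

```text
108 [ 0.4748461  -0.17288021  0.06457892]
118 [ 0.47471194 -0.17193923  0.07905601]
128 [ 0.47497201 -0.17278606  0.08552979]
138 [ 0.47551575 -0.17490127  0.08688167]
150 [ 0.47632751 -0.17814167  0.08598284]
180 [ 0.47818124 -0.18546006  0.08680505]
225 [ 0.48109526 -0.19699678  0.08695338]
[[ 0.47   -0.1742  0.087 ]
 [ 0.4802 -0.1716  0.087 ]
 [ 0.4767 -0.2001  0.087 ]
 [ 0.4872 -0.1974  0.087 ]] [ 0.47852462 -0.18578972  0.087     ]
```

Call:
move_arm(
  series=[
    [4,-0.1,3,0.1,-1],
    [4,-0.1,2.5,0.1,0],
    [4,0,1.5,0,0],
    [4,0,0.5,0,0],
    [4,0,0,0,0],
  ],
)

```text
t: 9.28
tool_pos: [0.4802, -0.1903, 0.028]
tool_rot: [-1.563, -0.222, 0.217]
contact_force: [-0.4, -0.7, 1.3]
gripper_width: 0.433
```

```bash
python3 - <<'E'
from h import *
plan([.4783,-.1858,.025],15.2,4)
E
```

```text
t 9.28 pos [ 0.4802 -0.1903  0.028 ] ang 16.02 tilt 0.0044 F [-0.38 -0.7   1.34] Tq [-0.06   0.01   0.012] w 4.025 q6 -0.87
rows 1
[4, -0.06, 0.3, 0.48, 0.82],
```

Call:
move_arm(
  series=[
    [4,0,0.1,0.4,0.8],
    [4,0,0,0,0],
    [0,0,0,0,0],
    [0,0,0,0,0],
    [0,0,0,0,0],
    [0,0,0,0,0],
  ],
)

```text
t: 10.02
tool_pos: [0.4803, -0.1872, 0.0292]
tool_rot: [-1.566, -0.213, 0.204]
contact_force: [-1.5, -0.2, 1.0]
gripper_width: 0.127
```

```bash
python3 - <<'E'
from h import *
plan([.4783,-.1858,.025],15.2,4)
E
```

```text
t 10.03 pos [ 0.4803 -0.1872  0.0292] ang 15.23 tilt 0.0082 F [-1.52 -0.18  0.97] Tq [-0.185  0.32   0.021] w 1.180 q6 -0.85
rows 1
[4, -0.15, 0.42, 0.19, 0.03],
```

Call:
move_arm(
  series=[
    [0,0,0,0.1,0],
    [0,0,0,0.1,0],
  ],
)

```text
t: 10.28
tool_pos: [0.4799, -0.1859, 0.0292]
tool_rot: [-1.567, -0.214, 0.204]
contact_force: [0.6, -1.6, 0.1]
gripper_width: 0.124
```

```bash
python3 - <<'E'
from h import *
plan([.4783,-.1858,.0292],15.2,4)
s,p,M=pose();print(M.round(4))
E
```

```text
t 10.28 pos [ 0.4799 -0.1859  0.0292] ang 15.23 tilt 0.0091 F [ 0.62 -1.57  0.14] Tq [-0.275  0.154  0.06 ] w 1.153 q6 -0.85
rows 1
[4, -0.16, 0.0, 0.05, 0.03],
[[ 0.9649  0.007  -0.2626]
 [ 0.2627 -0.0059  0.9649]
 [ 0.0052 -1.     -0.0075]]
```

Call:
move_arm(
  series=[
    [0,0,0,0.1,0],
    [0,0,0,0.1,0],
  ],
)

```text
t: 10.52
tool_pos: [0.4795, -0.1841, 0.0292]
tool_rot: [-1.568, -0.214, 0.204]
contact_force: [-0.7, -2.7, -0.7]
gripper_width: 0.126
```

```bash
python3 - <<'E'
from h import *
plan([.4783,-.1858,.0292],15.2,4)
E
```

```text
t 10.53 pos [ 0.4795 -0.1841  0.0292] ang 15.23 tilt 0.0096 F [-0.71 -2.72 -0.67] Tq [-0.486  0.223  0.005] w 1.168 q6 -0.85
rows 1
[4, -0.16, 0.0, -0.13, 0.03],
```

Call:
move_arm(
  series=[
    [0,0,0,0.1,0],
  ],
)

```text
t: 10.65
tool_pos: [0.4794, -0.1837, 0.0293]
tool_rot: [-1.569, -0.214, 0.204]
contact_force: [-0.6, -5.4, -1.5]
gripper_width: 0.129
```

```bash
python3 - <<'E'
from h import *
plan([.4783,-.1858,.0292],15.2,4)
E
```

```text
t 10.65 pos [ 0.4794 -0.1837  0.0293] ang 15.24 tilt 0.0106 F [-0.6  -5.4  -1.48] Tq [-0.92   0.163 -0.034] w 1.204 q6 -0.85
rows 1
[4, -0.16, 0.01, -0.17, 0.04],
```

Call:
move_arm(
  series=[
    [0,0,0,-0.2,0],
    [0,0,0,-0.1,0],
    [4,0,0,0,0],
    [4,0,0,0,0],
    [4,0,-3,0,0],
    [4,0,-3,0,0],
  ],
)

```text
t: 11.4
tool_pos: [0.4778, -0.1835, 0.088]
tool_rot: [-1.562, -0.21, 0.207]
contact_force: [0.8, -0.3, -0.3]
gripper_width: 0.424
```

```bash
python3 - <<'E'
from h import *
plan([.4965,-.2560,.095],57.7,4)
E
```

```text
t 11.40 pos [ 0.4778 -0.1835  0.088 ] ang 15.20 tilt 0.0024 F [ 0.78 -0.26 -0.34] Tq [-0.097  0.037 -0.008] w 3.942 q6 -0.85
rows 5
[4, -0.02, -0.14, -1.5, -8.5],[4, -0.24, -0.14, -1.48, -8.5],[4, -0.46, -0.14, -1.43, -8.5],[4, -0.66, -0.14, -1.34, -8.5],[4, -0.85, -0.14, -1.23, -8.5],
```

Call:
move_arm(
  series=[
    [4,0,-0.2,-1.5,-8.5],
    [4,-0.2,-0.2,-1.5,-8.5],
    [4,-0.5,-0.1,-1.4,-8.5],
    [4,-0.7,0,-1.3,-8.5],
    [4,-0.8,0,-1,-8.5],
    [4,0,0,0,0],
  ],
)

```text
t: 12.15
tool_pos: [0.4981, -0.2574, 0.0966]
tool_rot: [-1.427, -0.807, 0.8]
contact_force: [0.2, -0.3, -0.2]
gripper_width: 0.43
```

```bash
python3 - <<'E'
from h import *
plan([.4965,-.2560,.041],57.7,4)
E
```

```text
t 12.15 pos [ 0.4981 -0.2574  0.0966] ang 59.01 tilt 0.0099 F [ 0.25 -0.33 -0.24] Tq [ 0.     0.011 -0.011] w 3.995 q6 -1.71
rows 2
[4, 0.02, 2.78, 0.11, 0.65],[4, 0.02, 2.78, 0.11, 0.65],
```

Call:
move_arm(
  series=[
    [4,0,2,0.1,1.2],
    [4,0,2,0.1,0],
    [4,0,1,0,0],
    [4,0,0.3,0,0],
    [4,0,0,0,0],
  ],
)

```text
t: 12.78
tool_pos: [0.4972, -0.2551, 0.0429]
tool_rot: [-1.437, -0.782, 0.773]
contact_force: [0.5, 0.1, -0.1]
gripper_width: 0.427
```

```bash
python3 - <<'E'
from h import *
plan([.4965,-.2560,.041],57.7,4)
E
```

```text
t 12.78 pos [ 0.4972 -0.2551  0.0429] ang 57.09 tilt 0.0109 F [ 0.55  0.1  -0.08] Tq [ 0.01  -0.01  -0.019] w 3.975 q6 -1.67
rows 1
[4, -0.11, 0.19, 0.01, -0.61],
```

Call:
move_arm(
  series=[
    [4,0,0.2,0,-0.6],
    [0,0,0,0,0],
    [0,0,0,0,0],
    [0,0,0,0,0],
    [0,0,0,0,0],
  ],
)

```text
t: 13.4
tool_pos: [0.4977, -0.2567, 0.0425]
tool_rot: [-1.438, -0.79, 0.782]
contact_force: [-1.6, -2.2, -1.2]
gripper_width: 0.147
```

```bash
python3 - <<'E'
from h import *
plan([.4965,-.2560,.041],57.7,4)
E
```

```text
t 13.40 pos [ 0.4977 -0.2567  0.0425] ang 57.70 tilt 0.0140 F [-1.63 -2.22 -1.23] Tq [-0.255  0.171 -0.105] w 1.364 q6 -1.68
rows 1
[4, -0.0, 0.15, 0.14, -0.0],
```

Call:
move_arm(
  series=[
    [0,0,0,0,6],
    [0,0,0,0,5],
    [0,0,0,0,5],
  ],
)

```text
t: 13.78
tool_pos: [0.4977, -0.2567, 0.0425]
tool_rot: [-1.508, -0.57, 0.558]
contact_force: [0.4, -1.1, 0.2]
gripper_width: 0.145
```

```bash
python3 - <<'E'
from h import *
plan([.4965,-.2560,.041],57.7,4)
E
```

```text
t 13.78 pos [ 0.4977 -0.2567  0.0425] ang 41.22 tilt 0.0140 F [ 0.45 -1.12  0.2 ] Tq [-0.156  0.084  0.056] w 1.352 q6 -1.40
rows 2
[4, -0.02, 0.07, 0.07, -8.24],[4, -0.01, 0.07, 0.07, -8.24],
```

Call:
move_arm(
  series=[
    [0,0,0,0,0],
    [4,0,0,0,0],
    [4,0,0,0,0],
    [4,0,-3,0,0],
    [4,0,-3,0,0],
    [4,0,0,0,0],
  ],
)

```text
t: 14.52
tool_pos: [0.4971, -0.2553, 0.1034]
tool_rot: [-1.505, -0.574, 0.562]
contact_force: [0.3, -0.7, -0.5]
gripper_width: 0.432
```

```bash
python3 - <<'E'
from h import *
plan([.478,-.186,.095],15.2,4)
E
```

```text
t 14.53 pos [ 0.4971 -0.2553  0.1034] ang 41.53 tilt 0.0126 F [ 0.3  -0.74 -0.53] Tq [-0.025  0.003  0.013] w 4.018 q6 -1.40
rows 3
[4, 1.05, 0.28, 2.15, 8.78],[4, 0.71, 0.28, 2.29, 8.78],[4, 0.36, 0.28, 2.37, 8.78],
```

Call:
move_arm(
  series=[
    [4,1,0.2,2.1,8.8],
    [4,0.7,0.2,2.3,8.8],
    [4,0.4,0.2,2,8.8],
    [4,0,0,0,0],
  ],
)

```text
t: 15.02
tool_pos: [0.4778, -0.1872, 0.0926]
tool_rot: [-1.566, -0.204, 0.193]
contact_force: [0.2, 0.2, -1.0]
gripper_width: 0.433
```

```bash
python3 - <<'E'
from h import *
plan([.478,-.186,.028],15.2,4)
E
```

```text
t 15.03 pos [ 0.4778 -0.1872  0.0926] ang 14.48 tilt 0.0083 F [ 0.24  0.18 -1.03] Tq [-0.049  0.011  0.005] w 4.031 q6 -0.85
rows 2
[4, 0.03, 3.23, 0.06, -0.36],[4, 0.03, 3.23, 0.06, -0.36],
```

Call:
move_arm(
  series=[
    [4,0,2.5,0.1,-0.7],
    [4,0,2,0.1,0],
    [4,0,1.2,0.1,0],
    [4,0,0.3,0,0],
    [4,0,0,0,0],
  ],
)

```text
t: 15.65
tool_pos: [0.4787, -0.1876, 0.0299]
tool_rot: [-1.566, -0.225, 0.213]
contact_force: [0.5, -0.3, 0.3]
gripper_width: 0.425
```

```bash
python3 - <<'E'
from h import *
plan([.478,-.186,.028],15.2,4)
E
```

```text
t 15.65 pos [ 0.4787 -0.1876  0.0299] ang 15.98 tilt 0.0098 F [ 0.5  -0.28  0.27] Tq [-0.027  0.053 -0.011] w 3.956 q6 -0.87
rows 1
[4, -0.02, 0.19, 0.18, 0.78],
```

Call:
move_arm(
  series=[
    [4,0,0.2,0.2,0.8],
    [0,0,0,0,0],
    [0,0,0,0,0],
    [0,0,0,0,0],
    [0,0,0,0,0],
    [0,0,0,0.1,0],
    [0,0,0,0.1,0],
  ],
)

```text
t: 16.52
tool_pos: [0.4791, -0.185, 0.0296]
tool_rot: [-1.571, -0.217, 0.2]
contact_force: [-0.4, -2.1, -1.3]
gripper_width: 0.127
```

```bash
python3 - <<'E'
from h import *
plan([.478,-.186,.028],15.2,4)
E
```

```text
t 16.52 pos [ 0.4791 -0.185   0.0296] ang 15.18 tilt 0.0144 F [-0.41 -2.09 -1.28] Tq [-0.419 -0.001  0.006] w 1.185 q6 -0.85
rows 1
[4, -0.13, 0.16, -0.06, -0.02],
```

Call:
move_arm(
  series=[
    [0,0,0,0.1,0],
    [0,0,0,0.1,0],
  ],
)

```text
t: 16.77
tool_pos: [0.4787, -0.1836, 0.0296]
tool_rot: [-1.572, -0.217, 0.2]
contact_force: [1.5, -4.1, -2.1]
gripper_width: 0.126
```

```bash
python3 - <<'E'
from h import *
plan([.478,-.186,.028],15.2,4)
E
```

```text
t 16.77 pos [ 0.4787 -0.1836  0.0296] ang 15.19 tilt 0.0152 F [ 1.47 -4.14 -2.12] Tq [-0.621  0.143 -0.027] w 1.175 q6 -0.85
rows 1
[4, -0.13, 0.16, -0.21, -0.01],
```

Call:
move_arm(
  series=[
    [0,0,0,0.1,0],
  ],
)

```text
t: 16.9
tool_pos: [0.4786, -0.1834, 0.0296]
tool_rot: [-1.573, -0.217, 0.2]
contact_force: [0.6, -4.6, -2.9]
gripper_width: 0.128
```

```bash
python3 - <<'E'
from h import *
plan([.478,-.186,.028],15.2,4)
E
```

```text
t 16.90 pos [ 0.4786 -0.1834  0.0296] ang 15.20 tilt 0.0162 F [ 0.62 -4.63 -2.9 ] Tq [-0.955  0.186  0.035] w 1.189 q6 -0.85
rows 1
[4, -0.13, 0.16, -0.24, -0.0],
```

Call:
move_arm(
  series=[
    [0,0,0,-0.2,0],
    [0,0,0,-0.1,0],
    [4,0,0,0,0],
    [4,0,0,0,0],
    [4,0,-3,0,0],
    [4,0,-3,0,0],
    [4,0,-0.5,0,0],
  ],
)

```text
t: 17.77
tool_pos: [0.4771, -0.183, 0.095]
tool_rot: [-1.567, -0.214, 0.201]
contact_force: [-0.3, 0.2, -1.0]
gripper_width: 0.426
```

```bash
python3 - <<'E'
from h import *
plan([.497,-.2565,.098],41.3,4)
E
```

```text
t 17.77 pos [ 0.4771 -0.183   0.095 ] ang 15.15 tilt 0.0099 F [-0.31  0.23 -0.99] Tq [-0.026  0.05   0.007] w 3.965 q6 -0.85
rows 3
[4, -0.0, -0.1, -2.54, -8.72],[4, -0.39, -0.1, -2.51, -8.72],[4, -0.76, -0.1, -2.42, -8.72],
```

Call:
move_arm(
  series=[
    [4,0,-0.1,-2.5,-8.7],
    [4,-0.4,-0.1,-2.5,-8.7],
    [4,-0.7,-0.1,-2.1,-8.2],
    [4,0,0,0,0],
  ],
)

```text
t: 18.27
tool_pos: [0.4949, -0.2538, 0.0953]
tool_rot: [-1.501, -0.57, 0.563]
contact_force: [-0.1, 0.4, -0.8]
gripper_width: 0.426
```

```bash
python3 - <<'E'
from h import *
plan([.497,-.2565,.042],41.3,4)
E
```

```text
t 18.27 pos [ 0.4949 -0.2538  0.0953] ang 41.47 tilt 0.0070 F [-0.06  0.39 -0.78] Tq [-0.073  0.    -0.023] w 3.964 q6 -1.40
rows 1
[4, -0.02, 5.33, -0.34, 0.17],
```

Call:
move_arm(
  series=[
    [4,0,2,-0.3,0.2],
    [4,0,2,0,0],
    [4,0,1,0,0],
    [4,0,0.2,0,0],
    [4,0,0,0,0],
  ],
)

```text
t: 18.9
tool_pos: [0.4951, -0.2519, 0.0396]
tool_rot: [-1.499, -0.557, 0.552]
contact_force: [0.8, 0.3, 0.5]
gripper_width: 0.433
```

```bash
python3 - <<'E'
from h import *
plan([.497,-.2565,.042],41.3,4)
E
```

```text
t 18.90 pos [ 0.4951 -0.2519  0.0396] ang 40.61 tilt 0.0029 F [0.82 0.26 0.51] Tq [-0.058 -0.02   0.036] w 4.024 q6 -1.38
rows 1
[4, -0.15, -0.24, -0.48, -0.69],
```

Call:
move_arm(
  series=[
    [4,-0.1,-0.2,-0.4,-0.7],
    [4,0,0,0,0],
    [0,0,0,0,0],
    [0,0,0,0,0],
    [0,0,0,0,0],
    [0,0,0,0,0],
  ],
)

```text
t: 19.65
tool_pos: [0.498, -0.2569, 0.0437]
tool_rot: [-1.5, -0.568, 0.561]
contact_force: [-0.3, -1.7, -0.2]
gripper_width: 0.147
```

```bash
python3 - <<'E'
from h import *
plan([.497,-.2565,.042],41.3,4)
E
```

```text
t 19.65 pos [ 0.498  -0.2569  0.0437] ang 41.30 tilt 0.0057 F [-0.28 -1.68 -0.18] Tq [-0.232  0.239 -0.175] w 1.371 q6 -1.40
rows 1
[4, -0.04, 0.17, 0.1, 0.0],
```

Call:
move_arm(
  series=[
    [0,0,0,0,6],
    [0,0,0,0,5],
    [0,0,0,0,5],
  ],
)

```text
t: 20.02
tool_pos: [0.4979, -0.257, 0.0437]
tool_rot: [-1.547, -0.344, 0.337]
contact_force: [-0.9, -0.6, 0.4]
gripper_width: 0.145
```

```bash
python3 - <<'E'
from h import *
plan([.497,-.2565,.042],41.3,4)
E
```

```text
t 20.02 pos [ 0.4979 -0.257   0.0437] ang 24.87 tilt 0.0055 F [-0.86 -0.56  0.38] Tq [-0.196  0.156  0.052] w 1.347 q6 -1.11
rows 2
[4, -0.03, 0.08, 0.04, -8.22],[4, -0.02, 0.08, 0.04, -8.22],
```

Call:
move_arm(
  series=[
    [0,0,0,0,0],
    [4,0,0,0,0],
    [4,0,0,0,0],
    [4,0,-3,0,0],
    [4,0,-2.5,0,0],
    [4,0,0,2,4],
    [4,0,0,2.4,4],
    [4,0,0,2.4,2],
    [4,0,0,0,0],
  ],
)

```text
t: 21.15
tool_pos: [0.473, -0.1917, 0.0999]
tool_rot: [-1.563, -0.21, 0.201]
contact_force: [-0.0, -0.3, -1.4]
gripper_width: 0.431
```

```bash
python3 - <<'E'
from h import *
plan([.4785,-.186,.029],15.2,4)
E
```

```text
t 21.15 pos [ 0.473  -0.1917  0.0999] ang 14.99 tilt 0.0058 F [-0.04 -0.32 -1.45] Tq [-0.075  0.027 -0.014] w 4.007 q6 -0.87
rows 2
[4, 0.34, 3.55, 0.2, -0.11],[4, 0.34, 3.55, 0.2, -0.11],
```

Call:
move_arm(
  series=[
    [4,0.6,2.5,0.4,0],
    [4,0.1,2.3,0.2,0],
    [4,0,1.3,0.1,0],
    [4,0,0.5,0,0],
    [4,0,0,0,0],
  ],
)

```text
t: 21.78
tool_pos: [0.4817, -0.1873, 0.0335]
tool_rot: [-1.567, -0.216, 0.201]
contact_force: [0.0, -0.1, -0.2]
gripper_width: 0.433
```

```bash
python3 - <<'E'
from h import *
plan([.4785,-.186,.029],15.2,4)
E
```

```text
t 21.77 pos [ 0.4817 -0.1873  0.0335] ang 15.21 tilt 0.0113 F [ 0.02 -0.14 -0.18] Tq [-0.038  0.026 -0.03 ] w 4.031 q6 -0.85
rows 1
[4, -0.27, 0.45, 0.21, 0.01],
```

Call:
move_arm(
  series=[
    [4,-0.3,0.3,0.2,0],
    [4,0,0,0,0],
    [0,0,0,0,0],
    [0,0,0,0,0],
    [0,0,0,0,0],
    [0,0,0,0,0],
    [0,0,0,0.1,0],
    [0,0,0,0.1,0],
  ],
)

```text
t: 22.78
tool_pos: [0.4793, -0.1866, 0.0323]
tool_rot: [-1.572, -0.219, 0.199]
contact_force: [0.6, -3.0, -1.8]
gripper_width: 0.125
```

```bash
python3 - <<'E'
from h import *
plan([.4785,-.186,.029],15.2,4)
E
```

```text
t 22.77 pos [ 0.4793 -0.1866  0.0323] ang 15.25 tilt 0.0172 F [ 0.57 -3.04 -1.77] Tq [-0.591  0.037 -0.008] w 1.163 q6 -0.85
rows 1
[4, -0.06, 0.33, 0.08, 0.05],
```

Call:
move_arm(
  series=[
    [0,0,0,0.1,0],
    [0,0,0,0.1,0],
  ],
)

```text
t: 23.02
tool_pos: [0.4791, -0.1857, 0.0323]
tool_rot: [-1.574, -0.22, 0.198]
contact_force: [0.3, -5.0, -2.8]
gripper_width: 0.126
```

```bash
python3 - <<'E'
from h import *
plan([.4785,-.186,.029],15.2,4)
E
```

```text
t 23.02 pos [ 0.4791 -0.1857  0.0323] ang 15.24 tilt 0.0186 F [ 0.33 -4.97 -2.75] Tq [-0.707  0.048 -0.034] w 1.175 q6 -0.85
rows 1
[4, -0.07, 0.33, -0.02, 0.04],
```

Call:
move_arm(
  series=[
    [0,0,0,0.1,0],
    [0,0,0,0.1,0],
  ],
)

```text
t: 23.28
tool_pos: [0.4789, -0.1843, 0.0323]
tool_rot: [-1.575, -0.22, 0.198]
contact_force: [1.2, -5.0, -3.0]
gripper_width: 0.125
```

```bash
python3 - <<'E'
from h import *
plan([.4785,-.186,.029],15.2,4)
E
```

```text
t 23.27 pos [ 0.4789 -0.1843  0.0323] ang 15.24 tilt 0.0198 F [ 1.17 -5.   -3.04] Tq [-0.841  0.037  0.024] w 1.166 q6 -0.85
rows 1
[4, -0.08, 0.33, -0.15, 0.04],
```

Call:
move_arm(
  series=[
    [0,0,0,0.1,0],
  ],
)

```text
t: 23.4
tool_pos: [0.4788, -0.1836, 0.0323]
tool_rot: [-1.575, -0.22, 0.198]
contact_force: [1.2, -5.2, -3.5]
gripper_width: 0.128
```

```bash
python3 - <<'E'
from h import *
plan([.4785,-.186,.029],15.2,4)
s,p,M=pose();print(M.round(4))
E
```

```text
t 23.40 pos [ 0.4788 -0.1836  0.0323] ang 15.24 tilt 0.0203 F [ 1.16 -5.19 -3.52] Tq [-0.816  0.039  0.009] w 1.187 q6 -0.85
rows 1
[4, -0.09, 0.33, -0.22, 0.04],
[[ 0.9647  0.0159 -0.2627]
 [ 0.2629 -0.0126  0.9647]
 [ 0.012  -0.9998 -0.0163]]
```

```bash
python3 - <<'E'
from h import *
import pickle
c=viewer.camera_info("wrist")
p,d=viewer.grab_frame("wrist")
pickle.dump((c,d,p),open("pics/w6.pkl","wb"))
cv2.imwrite("pics/w6.png",cv2.resize(p[60:260,130:380,::-1],None,fx=3.2,fy=3.0,interpolation=cv2.INTER_CUBIC))
ct=viewer.camera_info("top");pt,dt=viewer.grab_frame("top")
cv2.imwrite("pics/t6.png",cv2.resize(pt[145:240,295:425,::-1],None,fx=6,fy=6,interpolation=cv2.INTER_CUBIC))
plan([.4785,-.186,.029],15.2,4)
E
```

```text
t 23.50 pos [ 0.4788 -0.1835  0.0323] ang 15.24 tilt 0.0202 F [ 0.95 -5.73 -2.5 ] Tq [-0.752  0.05  -0.003] w 1.211 q6 -0.85
rows 1
[4, -0.09, 0.33, -0.23, 0.04],
```

View pics/w6.png

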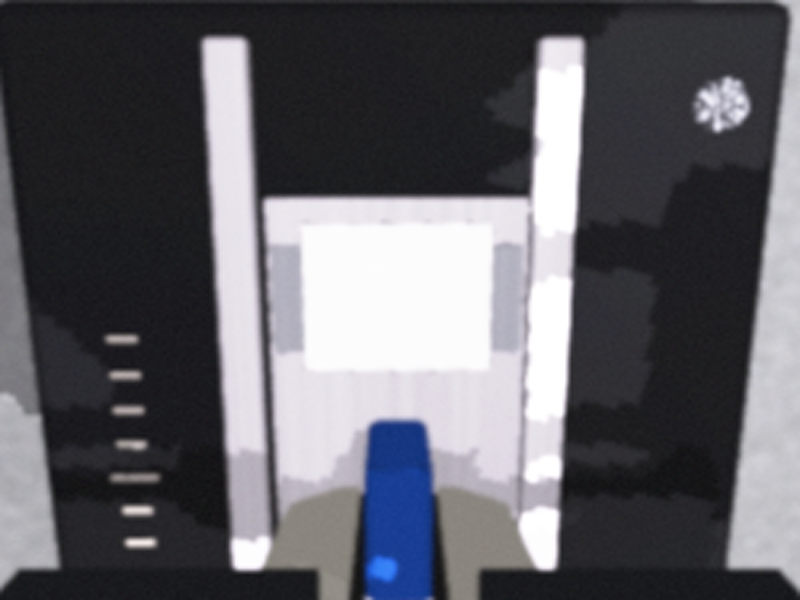

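View pics/t6.png

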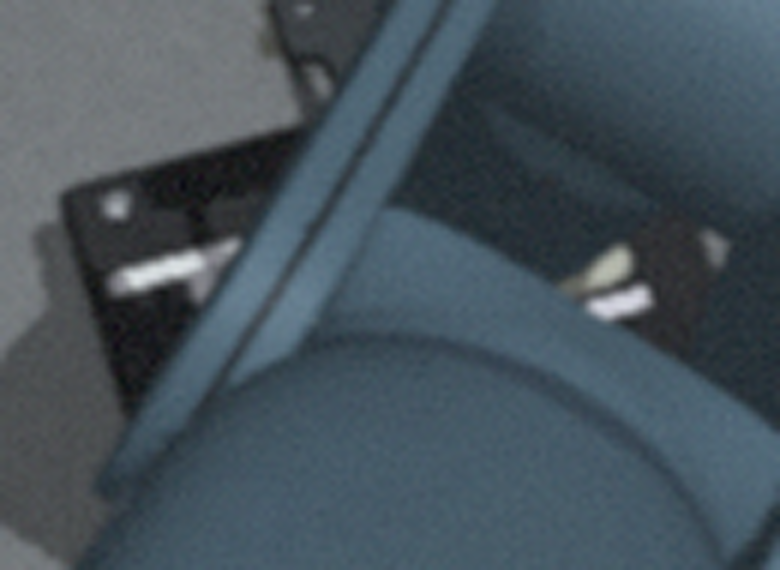

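```bash
cat >> h.py <<'E'
YD=np.array([np.cos(np.radians(105.2)),np.sin(np.radians(105.2)),0]);XD=np.array([YD[1],-YD[0],0])
E
python3 - <<'E'
from h import *
import pickle
c=pickle.load(open("pics/w1c.pkl","rb"))
f=lambda x,y:(190+(x+.5)/3.2-.5,105+(y+.5)/3.2-.5)
re=np.mean([atz(c,*f(748,174),.055),atz(c,*f(720,352),.055)],0);pe=np.mean([atz(c,*f(623,192),.055),atz(c,*f(608,338),.055)],0)
print("start",(re-pe)@YD)
c,d,p=pickle.load(open("pics/w6.pkl","rb"))
f=lambda x,y:(130+(x+.5)/3.2-.5,60+(y+.5)/3.0-.5)
re=np.mean([atz(c,*f(225,38),.055),atz(c,*f(560,38),.055)],0);pe=np.mean([atz(c,*f(265,197),.055),atz(c,*f(527,197),.055)],0)
print("now",(re-pe)@YD, re,pe)
E
```

```text
start 0.03903960151951732
now 0.029675395075975892 [ 0.4522028  -0.09018518  0.055     ] [ 0.46057078 -0.11866283  0.055     ]
```

```bash
python3 - <<'E'
from h import *
import pickle
from scipy.ndimage import median_filter
def edge(c,d,u0,u1):
    # world z map profile along stage y in the channel centre
    pts=np.array([dep(c,d,u,v) for u in range(u0,u1,2) for v in range(20,215)])
    return pts
S=np.array([.4805,-.198,.05])
for n,cols in(("w5",(240,262)),("w6",(240,262))):
    x=pickle.load(open(f"pics/{n}.pkl","rb"));c,d=x[0],x[1]
    P=edge(c,d,*cols);y=(P-S)@YD;xx=(P-S)@XD
    print(n,xx.min(),xx.max())
    for a in np.arange(.05,.115,.002):
        m=(y>a)&(y<a+.002)&(abs(xx)<.02)
        if m.any(): print(round(a,3),round(float(np.median(P[m,2])),4),m.sum())
E
```

```text
w5 -0.011010326974923958 0.010355413029520736
0.05 0.0559 22
0.052 0.0557 24
0.054 0.0559 29
0.056 0.0558 24
0.058 0.0561 25
0.06 0.056 27
0.062 0.0561 24
0.064 0.0559 27
0.066 0.0556 28
0.068 0.0546 23
0.07 0.0548 32
0.072 0.0498 25
0.074 0.0497 30
0.076 0.0498 22
0.078 0.0493 29
0.08 0.0496 26
0.082 0.05 25
0.084 0.05 40
0.086 0.0495 22
0.088 0.0497 33
0.09 0.0497 22
0.092 0.0502 33
0.094 0.0495 22
0.096 0.0498 31
0.098 0.0498 24
0.1 0.0499 32
0.102 0.0501 23
0.104 0.0495 32
0.106 0.0495 23
0.108 0.0497 33
0.11 0.05 25
0.112 0.0493 29
0.114 0.0496 29
w6 -0.007921958106950157 0.006900766812213913
0.05 0.056 32
0.052 0.0562 38
0.054 0.0563 34
0.056 0.0558 34
0.058 0.0562 34
0.06 0.0558 32
0.062 0.0561 42
0.064 0.0559 34
0.066 0.0558 34
0.068 0.0562 33
0.07 0.056 41
0.072 0.0562 36
0.074 0.0561 33
0.076 0.0552 44
0.078 0.055 33
0.08 0.0543 44
0.082 0.0498 33
0.084 0.0496 44
0.086 0.0498 33
0.088 0.0498 33
0.09 0.0497 44
0.092 0.0499 36
0.094 0.0496 44
0.096 0.0497 33
0.098 0.0497 44
0.1 0.0494 33
0.102 0.0499 44
0.104 0.0497 33
0.106 0.0498 44
0.108 0.0498 39
0.11 0.0497 37
0.112 0.0497 44
0.114 0.0499 39
```

Call:
move_arm(
  series=[
    [0,0,0.1,0,0],
    [0,0,0,0,0],
  ],
)

```text
t: 23.75
tool_pos: [0.4788, -0.1835, 0.0323]
tool_rot: [-1.575, -0.221, 0.198]
contact_force: [1.0, -5.4, -3.7]
gripper_width: 0.126
```

```bash
python3 - <<'E'
from h import *
plan([.4785,-.186,.029],15.2,4)
E
```

```text
t 23.75 pos [ 0.4788 -0.1835  0.0323] ang 15.26 tilt 0.0206 F [ 0.95 -5.42 -3.7 ] Tq [-0.707  0.128  0.046] w 1.175 q6 -0.85
rows 1
[4, -0.09, 0.33, -0.23, 0.06],
```

Call:
move_arm(
  series=[
    [4,0,0,0,0],
    [4,0,0,0,0],
    [4,0,0,0,0],
  ],
)

```text
t: 24.12
tool_pos: [0.4778, -0.181, 0.0318]
tool_rot: [-1.571, -0.219, 0.199]
contact_force: [-0.8, -0.6, -0.0]
gripper_width: 0.394
```

```bash
cat >> h.py <<'E'
def edge(cols=(240,262),S=np.array([.4805,-.198,.05])):
    plan([.4785,-.186,.029],15.2,4)
    c=viewer.camera_info("wrist");p,d=viewer.grab_frame("wrist")
    P=np.array([dep(c,d,u,v) for u in range(*cols) for v in range(5,215)])
    y=(P-S)@YD;xx=(P-S)@XD
    m=(y>.04)&(y<.13)&(abs(xx)<.02);y=y[m];z=P[m,2]
    # step fit
    e=np.arange(.06,.125,.0005);cost=[((z[(y<a)]-.0553)**2).sum()+((z[y>=a]-.0498)**2).sum() for a in e]
    print("front edge y",e[np.argmin(cost)],"holder y",e[np.argmin(cost)]-.060,"plate z",np.median(z[y<e[np.argmin(cost)]-.004]))
    return p
E
python3 - <<'E'
from h import *
p=edge()
cv2.imwrite("pics/w7.png",p[:,:,::-1])
E
```

```text
t 24.12 pos [ 0.4778 -0.181   0.0318] ang 15.24 tilt 0.0168 F [-0.78 -0.56 -0.01] Tq [-0.004  0.062 -0.014] w 3.668 q6 -0.85
rows 1
[4, -0.06, 0.28, -0.5, 0.04],
front edge y 0.09500000000000003 holder y 0.03500000000000003 plate z 0.05537478886397108
```

View pics/w7.png

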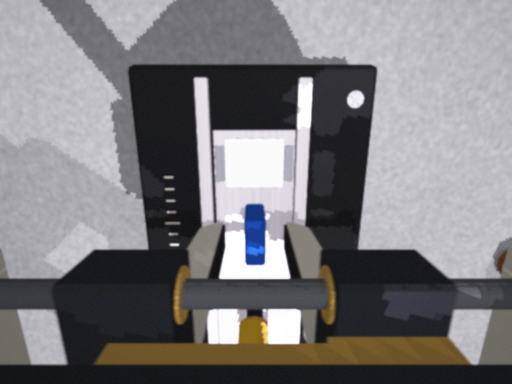

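```bash
python3 - <<'E'
from h import *
c=viewer.camera_info("wrist");p,d=viewer.grab_frame("wrist")
S=np.array([.4805,-.198,.05])
P=np.array([dep(c,d,u,v) for u in range(240,262) for v in range(5,215)]);y=(P-S)@YD
for a in np.arange(.06,.115,.003):
    m=(y>a)&(y<a+.003); print(round(a,3),round(float(np.median(P[m,2])),4))
re=np.mean([atz(c,u,79,.055) for u in(202,305)],0);pe=np.mean([atz(c,u,130,.055) for u in(215,294)],0);print((re-pe)@YD,(re-S)@YD,(pe-S)@YD)
g=cv2.cvtColor(p,cv2.COLOR_RGB2GRAY)[100:150,250];print(g)
plan([.4785,-.186,.029],15.2,4)
E
```

```text
0.06 0.0559
0.063 0.056
0.066 0.0559
0.069 0.056
0.072 0.0559
0.075 0.0555
0.078 0.0547
0.081 0.05
0.084 0.0497
0.087 0.0499
0.09 0.0497
0.093 0.05
0.096 0.0495
0.099 0.0498
0.102 0.0497
0.105 0.0497
0.108 0.0498
0.111 0.0497
0.114 0.0496
0.028817405769921423 0.11054470065958225 0.08172729488966082
[ 28  29  29  29  29  28  27  28  29  29  29  29  31  28  31  29  27  28
  29  29  28  29  28  29  29  28  28  28  35  87 169 215 227 228 229 228
 226 216 215 240 250 251 251 251 251 251 251 251 251 251]
t 24.23 pos [ 0.4779 -0.1812  0.0318] ang 15.23 tilt 0.0171 F [-0.54  1.31 -0.12] Tq [-0.052  0.047  0.05 ] w 3.923 q6 -0.85
rows 1
[4, -0.06, 0.28, -0.48, 0.03],
```

Call:
move_arm(
  series=[
    [4,0,0.4,-0.3,0],
    [4,0,0,0,0],
    [0,0,0,0,0],
    [0,0,0,0,0],
    [0,0,0,0,0],
    [0,0,0,0,0],
  ],
)

```text
t: 24.98
tool_pos: [0.4786, -0.1843, 0.0275]
tool_rot: [-1.571, -0.219, 0.199]
contact_force: [-0.4, -0.1, 0.3]
gripper_width: 0.125
```

```bash
python3 - <<'E'
from h import *
plan([.4785,-.186,.029],15.2,4)
E
```

```text
t 24.98 pos [ 0.4786 -0.1843  0.0275] ang 15.24 tilt 0.0166 F [-0.41 -0.07  0.34] Tq [-0.05   0.202  0.14 ] w 1.166 q6 -0.85
rows 1
[4, -0.05, -0.15, -0.16, 0.04],
```

Call:
move_arm(
  series=[
    [0,0,0.1,0.1,0],
    [0,0,0.1,0.1,0],
  ],
)

```text
t: 25.22
tool_pos: [0.4788, -0.1844, 0.0274]
tool_rot: [-1.576, -0.221, 0.199]
contact_force: [-3.0, -1.4, 8.7]
gripper_width: 0.127
```

```bash
python3 - <<'E'
from h import *
plan([.4785,-.186,.029],15.2,4)
E
```

```text
t 25.23 pos [ 0.4788 -0.1844  0.0274] ang 15.31 tilt 0.0201 F [-2.97 -1.38  8.69] Tq [-0.409  0.908  0.05 ] w 1.180 q6 -0.85
rows 1
[4, -0.07, -0.16, -0.14, 0.11],
```

Call:
move_arm(
  series=[
    [0,0,-0.1,0.1,0],
    [0,0,0,0.1,0],
  ],
)

```text
t: 25.48
tool_pos: [0.4788, -0.1841, 0.0281]
tool_rot: [-1.578, -0.222, 0.199]
contact_force: [0.4, -5.0, -5.2]
gripper_width: 0.128
```

```bash
python3 - <<'E'
from h import *
plan([.4785,-.186,.029],15.2,4)
E
```

```text
t 25.48 pos [ 0.4788 -0.1841  0.0281] ang 15.32 tilt 0.0228 F [ 0.4  -5.03 -5.19] Tq [-0.829 -0.046  0.052] w 1.190 q6 -0.85
rows 1
[4, -0.07, -0.09, -0.18, 0.12],
```

Call:
move_arm(
  series=[
    [0,0,0,0.1,0],
    [0,0,0,0.1,0],
  ],
)

```text
t: 25.72
tool_pos: [0.4788, -0.1842, 0.0276]
tool_rot: [-1.581, -0.222, 0.199]
contact_force: [0.7, -6.0, -3.2]
gripper_width: 0.127
```

```bash
python3 - <<'E'
from h import *
plan([.4785,-.186,.029],15.2,4)
E
```

```text
t 25.73 pos [ 0.4788 -0.1842  0.0276] ang 15.32 tilt 0.0256 F [ 0.71 -6.03 -3.17] Tq [-0.958  0.197 -0.026] w 1.179 q6 -0.84
rows 1
[4, -0.08, -0.14, -0.17, 0.12],
```

Call:
move_arm(
  series=[
    [0,0,0,-0.2,0],
    [4,0,0,0,0],
    [4,0,0,0,0],
    [4,0,-3,0,0],
    [4,0,-3,0,0],
    [4,0,-0.5,0,0],
  ],
)

```text
t: 26.48
tool_pos: [0.477, -0.1821, 0.093]
tool_rot: [-1.575, -0.219, 0.2]
contact_force: [0.0, 0.4, 0.1]
gripper_width: 0.428
```

```bash
python3 - <<'E'
from h import *
import pickle
plan([.497,-.2568,.098],25,4)
c=viewer.camera_info("wrist");p,d=viewer.grab_frame("wrist")
pickle.dump((c,d,p),open("pics/w8.pkl","wb"))
S=np.array([.4805,-.198,.05])
P=np.array([dep(c,d,u,v) for u in range(240,262) for v in range(5,215)]);y=(P-S)@YD
for a in np.arange(.066,.09,.002):
    m=(y>a)&(y<a+.002); print(round(a,3),round(float(np.median(P[m,2])),4))
cv2.imwrite("pics/w8.png",cv2.resize(p[100:300,130:380,::-1],None,fx=3.2,fy=3.0,interpolation=cv2.INTER_CUBIC))
p,d=viewer.grab_frame("side");cv2.imwrite("pics/s8.png",cv2.resize(p[225:320,225:325,::-1],None,fx=7,fy=6.2,interpolation=cv2.INTER_CUBIC))
E
```

```text
t 26.48 pos [ 0.477  -0.1821  0.093 ] ang 15.27 tilt 0.0193 F [0.03 0.39 0.1 ] Tq [-0.074  0.038 -0.022] w 3.977 q6 -0.85
rows 2
[4, -0.02, -0.25, -3.86, -4.86],[4, -0.35, -0.25, -3.85, -4.86],
0.066 0.0559
0.068 0.0558
0.07 0.0561
0.072 0.0558
0.074 0.056
0.076 0.0556
0.078 0.0548
0.08 0.0546
0.082 0.0496
0.084 0.0501
0.086 0.0497
0.088 0.0501
```

View pics/w8.png

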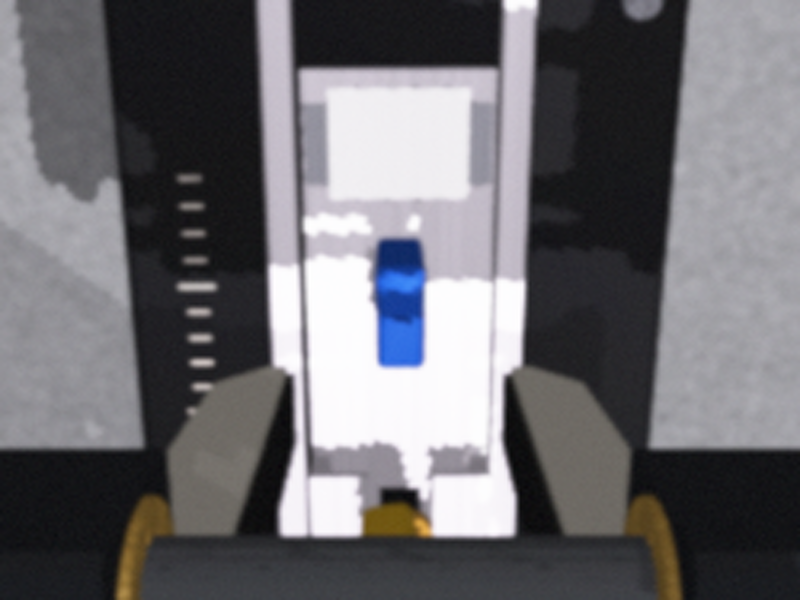

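View pics/s8.png

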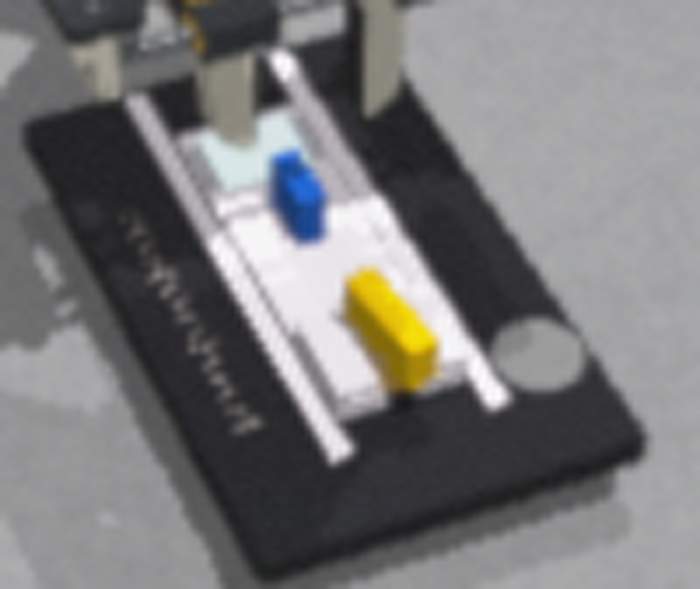

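```bash
python3 - <<'E'
from h import *
import pickle
S=np.array([.4805,-.198,.05])
for n in("w5","w8"):
    x=pickle.load(open(f"pics/{n}.pkl","rb"));c,d=x[0],x[1]
    P=np.array([dep(c,d,u,v) for u in range(200,310) for v in range(150,279) if d[v,u]>0]);X=(P-S)@XD;Y=(P-S)@YD;Z=P[:,2]
    off=0 if n=="w5" else .0095
    for nm,m in(("roof L",(X>-.022)&(X<-.012)&(Z>.062)&(Z<.073)),("roof R",(X<.022)&(X>.012)&(Z>.062)&(Z<.073)),("plate rear",(abs(X)<.022)&(abs(X)>.012)&(Y<off-.01)&(Y>off-.025)&(Z<.06)&(Z>.052)),("plate mid",(abs(X)<.022)&(abs(X)>.012)&(Y<off+.04)&(Y>off+.0)&(Z<.06)&(Z>.052)),("rail",(abs(X)>.027)&(abs(X)<.030)&(Z>.052)&(Z<.058)),("stage",(abs(X)>.035)&(abs(X)<.06)&(Z<.053)&(Z>.047))):
        print(n,nm,m.sum(),np.round(Z[m].mean(),5) if m.any() else None,np.round(Z[m].std()/max(1,m.sum())**.5,5), np.round((Y[m].min(),Y[m].max()),3) if m.any() else "")
E
```

```text
w5 roof L 137 0.06766 0.0001 [-0.063 -0.042]
w5 roof R 244 0.06772 6e-05 [-0.064 -0.042]
w5 plate rear 318 0.05464 4e-05 [-0.025 -0.01 ]
w5 plate mid 958 0.05476 2e-05 [0.   0.04]
w5 rail 690 0.05457 3e-05 [-0.072  0.054]
w5 stage 2408 0.04964 1e-05 [-0.076  0.053]
w8 roof L 255 0.06762 7e-05 [-0.052 -0.032]
w8 roof R 230 0.06777 5e-05 [-0.052 -0.032]
w8 plate rear 352 0.05467 4e-05 [-0.015 -0.001]
w8 plate mid 1041 0.0547 2e-05 [0.01  0.049]
w8 rail 669 0.05453 3e-05 [-0.06  0.06]
w8 stage 2120 0.04969 1e-05 [-0.064  0.059]
```

Call:
move_arm(
  series=[
    [4,0,-0.4,-2.6,-4.9],
    [4,-0.2,-0.2,-2.6,-4.8],
    [4,-0.3,0,-2.2,0],
    [4,0,0,0,0],
  ],
)

```text
t: 27.08
tool_pos: [0.4945, -0.2525, 0.0929]
tool_rot: [-1.55, -0.348, 0.341]
contact_force: [0.1, -0.2, 0.5]
gripper_width: 0.428
```

```bash
python3 - <<'E'
from h import *
plan([.497,-.2568,.042],25.1,4)
E
```

```text
t 27.07 pos [ 0.4945 -0.2525  0.0929] ang 25.14 tilt 0.0080 F [ 0.06 -0.23  0.45] Tq [-0.013  0.054  0.001] w 3.976 q6 -1.11
rows 1
[4, 0.04, 5.09, -0.5, 0.04],
```

Call:
move_arm(
  series=[
    [4,0,2,-0.4,0],
    [4,0,2,-0.1,0],
    [4,0,0.8,0,0],
    [4,0,0.1,0,0],
    [4,0,0,0,0],
  ],
)

```text
t: 27.7
tool_pos: [0.4953, -0.2538, 0.0411]
tool_rot: [-1.546, -0.342, 0.339]
contact_force: [0.2, -0.9, -0.0]
gripper_width: 0.43
```

```bash
python3 - <<'E'
from h import *
plan([.497,-.2568,.042],25.1,4)
E
```

```text
t 27.70 pos [ 0.4953 -0.2538  0.0411] ang 24.88 tilt 0.0030 F [ 0.25 -0.92 -0.05] Tq [-0.019  0.048 -0.049] w 3.995 q6 -1.11
rows 1
[4, 0.03, -0.09, -0.34, -0.22],
```

Call:
move_arm(
  series=[
    [4,0,-0.1,-0.3,-0.2],
    [4,0,0,0,0],
    [0,0,0,0,0],
    [0,0,0,0,0],
    [0,0,0,0,0],
    [0,0,0,0,0],
  ],
)

```text
t: 28.45
tool_pos: [0.4979, -0.2573, 0.0441]
tool_rot: [-1.549, -0.347, 0.34]
contact_force: [1.5, 0.4, -0.9]
gripper_width: 0.147
```

```bash
python3 - <<'E'
from h import *
plan([.497,-.2568,.042],25.1,4)
E
```

```text
t 28.45 pos [ 0.4979 -0.2573  0.0441] ang 25.07 tilt 0.0067 F [ 1.49  0.4  -0.88] Tq [ 0.029 -0.142 -0.133] w 1.365 q6 -1.11
rows 1
[4, -0.06, 0.21, 0.08, -0.03],
```

Call:
move_arm(
  series=[
    [0,0,0,0,4],
    [0,0,0,0,4],
    [0,0,0,0,3.4],
  ],
)

```text
t: 28.82
tool_pos: [0.4978, -0.2574, 0.0441]
tool_rot: [-1.568, -0.187, 0.18]
contact_force: [1.2, 0.5, 0.3]
gripper_width: 0.147
```

```bash
python3 - <<'E'
from h import *
plan([.497,-.2568,.042],25.1,4)
E
```

```text
t 28.82 pos [ 0.4978 -0.2574  0.0441] ang 13.39 tilt 0.0066 F [1.2  0.47 0.28] Tq [-0.023  0.088  0.062] w 1.368 q6 -0.91
rows 2
[4, -0.03, 0.1, 0.04, -5.85],[4, -0.03, 0.1, 0.04, -5.85],
```

Call:
move_arm(
  series=[
    [0,0,0,0,0],
    [4,0,0,0,0],
    [4,0,0,0,0],
    [4,0,-3,0,0],
    [4,0,-2.5,0,0],
    [4,0,0,2.6,-1.7],
    [4,0,0,2.6,0],
    [4,0,0,2.6,0],
    [4,0,0,0,0],
  ],
)

```text
t: 29.95
tool_pos: [0.4756, -0.1784, 0.0993]
tool_rot: [-1.564, -0.212, 0.208]
contact_force: [0.1, -0.3, 0.1]
gripper_width: 0.43
```

```bash
python3 - <<'E'
from h import *
plan([.476,-.1767,.028],15.2,4)
E
```

```text
t 29.95 pos [ 0.4756 -0.1784  0.0993] ang 15.31 tilt 0.0041 F [ 0.1  -0.33  0.05] Tq [-0.071  0.023  0.023] w 3.996 q6 -0.84
rows 2
[4, 0.04, 3.56, 0.08, 0.06],[4, 0.04, 3.56, 0.08, 0.06],
```

Call:
move_arm(
  series=[
    [4,0,2.5,0.3,0],
    [4,0,2.3,0.2,0],
    [4,0,1.3,0.1,0],
    [4,0,0.5,0,0],
    [4,0,0.2,0,0],
    [4,0,0,0,0],
  ],
)

```text
t: 30.7
tool_pos: [0.4765, -0.1752, 0.0306]
tool_rot: [-1.568, -0.214, 0.206]
contact_force: [0.6, 0.3, -0.5]
gripper_width: 0.427
```

```bash
python3 - <<'E'
from h import *
plan([.476,-.1767,.028],15.2,4)
E
```

```text
t 30.70 pos [ 0.4765 -0.1752  0.0306] ang 15.32 tilt 0.0094 F [ 0.65  0.29 -0.48] Tq [-0.07   0.034  0.057] w 3.970 q6 -0.84
rows 1
[4, -0.08, 0.26, -0.13, 0.12],
```

Call:
move_arm(
  series=[
    [4,-0.1,0.3,-0.1,0],
    [4,0,0,0,0],
    [0,0,0,0,0],
    [0,0,0,0,0],
    [0,0,0,0,0],
    [0,0,0,0,0],
  ],
)

```text
t: 31.45
tool_pos: [0.4766, -0.1773, 0.0288]
tool_rot: [-1.57, -0.216, 0.204]
contact_force: [0.5, -0.4, 0.9]
gripper_width: 0.128
```

```bash
python3 - <<'E'
from h import *
plan([.476,-.1767,.028],15.2,4)
E
```

```text
t 31.45 pos [ 0.4766 -0.1773  0.0288] ang 15.32 tilt 0.0122 F [ 0.46 -0.35  0.88] Tq [-0.06   0.13   0.049] w 1.191 q6 -0.84
rows 1
[4, -0.05, 0.08, 0.07, 0.12],
```

Call:
move_arm(
  series=[
    [0,0,0,0.1,0],
    [0,0,0,0.1,0],
  ],
)

```text
t: 31.7
tool_pos: [0.4763, -0.1756, 0.0288]
tool_rot: [-1.571, -0.216, 0.204]
contact_force: [0.7, 0.6, 0.1]
gripper_width: 0.124
```

```bash
python3 - <<'E'
from h import *
plan([.476,-.1767,.028],15.2,4)
E
```

```text
t 31.70 pos [ 0.4763 -0.1756  0.0288] ang 15.33 tilt 0.0129 F [0.72 0.63 0.07] Tq [-0.161  0.046 -0.04 ] w 1.150 q6 -0.84
rows 1
[4, -0.06, 0.08, -0.09, 0.13],
```

Call:
move_arm(
  series=[
    [0,0,0,0.1,0],
    [0,0,0,0.1,0],
  ],
)

```text
t: 31.95
tool_pos: [0.4759, -0.1737, 0.0288]
tool_rot: [-1.571, -0.216, 0.204]
contact_force: [-0.4, -0.9, -0.4]
gripper_width: 0.125
```

```bash
python3 - <<'E'
from h import *
plan([.476,-.1767,.028],15.2,4)
E
```

```text
t 31.95 pos [ 0.4759 -0.1737  0.0288] ang 15.32 tilt 0.0132 F [-0.41 -0.9  -0.35] Tq [-0.09   0.109 -0.008] w 1.161 q6 -0.83
rows 1
[4, -0.07, 0.08, -0.29, 0.12],
```

Call:
move_arm(
  series=[
    [0,0,0,0.2,0],
    [0,0,0,0.3,0],
    [0,0,0,0.3,0],
    [0,0,0,0.3,0],
  ],
)

```text
t: 32.45
tool_pos: [0.473, -0.1625, 0.0288]
tool_rot: [-1.572, -0.217, 0.204]
contact_force: [-0.8, -0.0, 1.1]
gripper_width: 0.123
```

```bash
python3 - <<'E'
from h import *
plan([.476,-.1767,.0288],15.2,4)
E
```

```text
t 32.45 pos [ 0.473  -0.1625  0.0288] ang 15.32 tilt 0.0137 F [-0.8  -0.04  1.13] Tq [-0.194  0.06   0.036] w 1.146 q6 -0.82
rows 1
[4, -0.08, -0.0, -1.44, 0.12],
```

Call:
move_arm(
  series=[
    [0,0,0,0.3,0],
    [0,0,0,0.4,0],
    [0,0,0,0.4,0],
    [0,0,0,0.4,0],
    [0,0,0,0,0],
  ],
)

```text
t: 33.08
tool_pos: [0.4687, -0.1466, 0.0288]
tool_rot: [-1.571, -0.217, 0.204]
contact_force: [0.0, 0.5, 0.8]
gripper_width: 0.123
```

```bash
python3 - <<'E'
from h import *
plan([.476,-.1767,.0288],15.2,4)
c=viewer.camera_info("wrist");p,d=viewer.grab_frame("wrist")
S=np.array([.4805,-.198,.05])
P=np.array([dep(c,d,u,v) for u in range(240,262) for v in range(5,215)]);y=(P-S)@YD
for a in np.arange(.09,.13,.002):
    m=(y>a)&(y<a+.002); print(round(a,3),round(float(np.median(P[m,2])),4))
cv2.imwrite("pics/w9.png",p[:,:,::-1])
p,d=viewer.grab_frame("side");cv2.imwrite("pics/s9.png",cv2.resize(p[225:320,225:325,::-1],None,fx=7,fy=6.2,interpolation=cv2.INTER_CUBIC))
E
```

```text
t 33.08 pos [ 0.4687 -0.1466  0.0288] ang 15.34 tilt 0.0138 F [0.03 0.51 0.76] Tq [0.01  0.042 0.055] w 1.139 q6 -0.79
rows 1
[4, -0.09, -0.0, -3.09, 0.14],
0.09 0.056
0.092 0.056
0.094 0.0559
0.096 0.056
0.098 0.0559
0.1 0.0561
0.102 0.0559
0.104 0.056
0.106 0.0559
0.108 0.0556
0.11 0.0547
0.112 0.0544
0.114 0.0497
0.116 0.0492
0.118 0.0457
0.12 -0.0001
0.122 -0.0005
0.124 -0.0003
0.126 -0.0003
0.128 -0.0004
0.13 0.0001
```

View pics/w9.png

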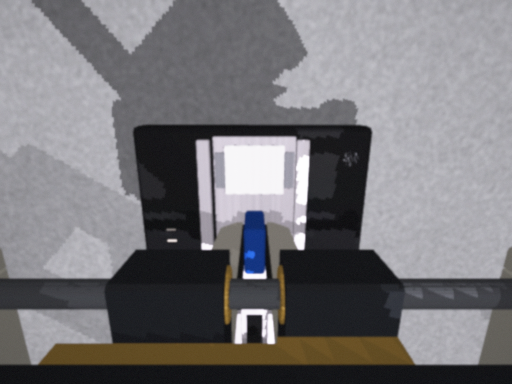

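View pics/s9.png

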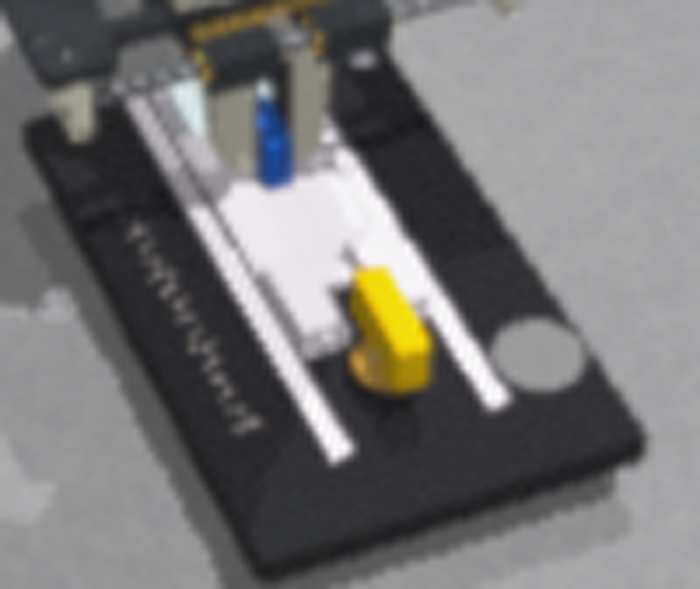

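Call:
move_arm(
  series=[
    [0,0,0,0.4,0],
    [0,0,0,0.4,0],
    [0,0,0,0.4,0],
    [0,0,0,0.4,0],
    [0,0,0,0.3,0],
    [0,0,0,0,0],
    [0,0,-1,0,0],
    [0,0,-2,0,0],
    [0,0,-2,0,0],
    [0,0,0,0,0],
  ],
)

```text
t: 34.42
tool_pos: [0.4614, -0.1257, 0.0799]
tool_rot: [-1.569, -0.214, 0.206]
contact_force: [1.0, 0.4, -1.2]
gripper_width: 0.131
```

```bash
python3 - <<'E'
from h import *
plan([.5565,.215,.11],-2.3,0,step=5)
p,d=viewer.grab_frame("side");cv2.imwrite("pics/s10.png",p[150:342,150:406,::-1].repeat(2,0).repeat(2,1))
E
```

```text
t 34.42 pos [ 0.4614 -0.1257  0.0799] ang 15.31 tilt 0.0097 F [ 0.97  0.41 -1.16] Tq [-0.114 -0.028  0.024] w 1.216 q6 -0.76
rows 8
[0, 2.27, -0.38, 3.79, 2.2],[0, 2.12, -0.38, 3.88, 2.2],[0, 1.97, -0.38, 3.96, 2.2],[0, 1.82, -0.38, 4.03, 2.2],[0, 1.66, -0.38, 4.1, 2.2],[0, 1.51, -0.38, 4.16, 2.2],[0, 1.34, -0.38, 4.21, 2.2],[0, 1.18, -0.38, 4.26, 2.2],
```

View pics/s10.png

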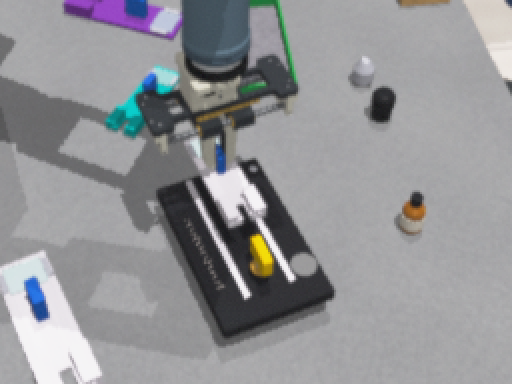

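Call:
move_arm(
  series=[
    [0,1.2,0,2,2],
    [0,2.2,0,4,2.2],
    [0,2.1,0,4,2.2],
    [0,1.9,0,4.1,2.2],
    [0,1.8,0,4.1,2.2],
    [0,1.6,0,4.1,2.2],
    [0,1.4,0,4,2.2],
    [0,0.8,0,3,1.5],
    [0,0,0,1,0],
    [0,0,0,0,0],
  ],
)

```text
t: 35.72
tool_pos: [0.5476, 0.2021, 0.0656]
tool_rot: [-1.577, 0.04, -0.018]
contact_force: [-0.5, -1.5, -2.1]
gripper_width: 0.127
```

```bash
python3 - <<'E'
from h import *
plan([.557,.2315,.06],-2.1,0,step=5)
E
```

```text
t 35.73 pos [0.5476 0.2021 0.0656] ang -2.12 tilt 0.0152 F [-0.54 -1.49 -2.12] Tq [-0.083  0.092 -0.008] w 1.178 q6 0.20
rows 1
[0, 0.83, 0.56, 2.98, -0.02],
```

Call:
move_arm(
  series=[
    [0,0.4,0,1.4,0],
    [0,0.4,0,1.4,0],
    [0,0,0,0,0],
    [0,0,0,0,0],
  ],
)

```text
t: 36.22
tool_pos: [0.557, 0.2289, 0.065]
tool_rot: [-1.578, 0.043, -0.019]
contact_force: [-1.1, 0.8, -1.0]
gripper_width: 0.125
```

```bash
python3 - <<'E'
from h import *
plan([.557,.2315,-.017],-2.1,0,step=5)
p,d=viewer.grab_frame("side");cv2.imwrite("pics/s11.png",p[100:292,150:406,::-1].repeat(3,0).repeat(3,1))
c=viewer.camera_info("wrist");p,d=viewer.grab_frame("wrist");cv2.imwrite("pics/w11.png",p[:,:,::-1])
E
```

```text
t 36.23 pos [0.557  0.2289 0.065 ] ang -2.25 tilt 0.0164 F [-1.14  0.76 -0.97] Tq [-0.026  0.028  0.032] w 1.161 q6 0.25
rows 2
[0, -0.01, 4.1, 0.13, -0.08],[0, -0.0, 4.1, 0.13, -0.08],
```

View pics/s11.png

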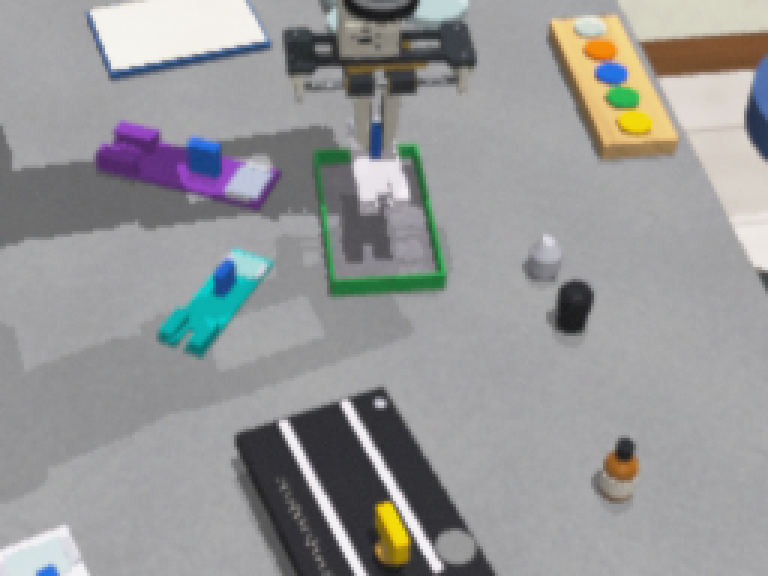

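View pics/w11.png

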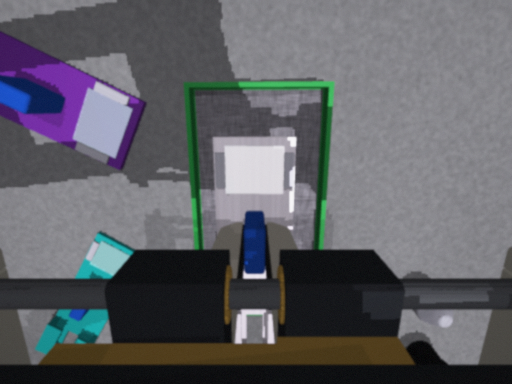

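Call:
move_arm(
  series=[
    [0,0,1,0,0],
    [0,0,1.5,0.1,0],
    [0,0,1.5,0.1,0],
    [0,0,1.2,0,0],
    [0,0,0.6,0,0],
    [0,0,0,0,0],
    [0,0,0,0,0],
  ],
)

```text
t: 37.2
tool_pos: [0.5551, 0.2297, 0.0017]
tool_rot: [-1.578, 0.045, -0.018]
contact_force: [0.3, -0.2, -1.7]
gripper_width: 0.126
```

```bash
python3 - <<'E'
from h import *
plan([.557,.2315,-.017],-2.1,0,step=5)
E
```

```text
t 37.20 pos [0.5551 0.2297 0.0017] ang -2.31 tilt 0.0188 F [ 0.29 -0.2  -1.71] Tq [-0.076 -0.009 -0.041] w 1.170 q6 0.25
rows 1
[0, 0.18, 1.87, 0.19, -0.21],
```

Underside ≈ 23 mm; about 19 mm to go, slowly.

Call:
move_arm(
  series=[
    [0,0.1,0.4,0.1,0],
    [0,0,0.4,0,0],
    [0,0,0.4,0,0],
    [0,0,0.2,0,0],
    [0,0,0,0,0],
  ],
)

```text
t: 37.83
tool_pos: [0.5568, 0.2308, -0.0122]
tool_rot: [-1.578, 0.044, -0.02]
contact_force: [0.0, 0.5, -1.7]
gripper_width: 0.124
```

```bash
python3 - <<'E'
from h import *
plan([.557,.2315,-.017],-2.1,0,step=5)
E
```

```text
t 37.83 pos [ 0.5568  0.2308 -0.0122] ang -2.31 tilt 0.0166 F [ 0.03  0.47 -1.68] Tq [-0.054  0.062  0.004] w 1.152 q6 0.25
rows 1
[0, 0.01, 0.48, 0.07, -0.21],
```

Call:
move_arm(
  series=[
    [0,0,0.1,0,0],
    [0,0,0.1,0,0],
    [0,0,0.1,0,0],
  ],
)

```text
t: 38.2
tool_pos: [0.5571, 0.2308, -0.0151]
tool_rot: [-1.577, 0.043, -0.02]
contact_force: [-0.2, -0.3, -2.1]
gripper_width: 0.128
```

```bash
python3 - <<'E'
from h import *
plan([.557,.2315,-.017],-2.1,0,step=5)
E
```

```text
t 38.20 pos [ 0.5571  0.2308 -0.0151] ang -2.31 tilt 0.0161 F [-0.16 -0.25 -2.12] Tq [ 0.01   0.059 -0.014] w 1.193 q6 0.25
rows 1
[0, -0.01, 0.19, 0.07, -0.21],
```

Call:
move_arm(
  series=[
    [0,0,0.1,0,0],
    [0,0,0.1,0,0],
  ],
)

```text
t: 38.45
tool_pos: [0.557, 0.2308, -0.017]
tool_rot: [-1.577, 0.043, -0.02]
contact_force: [-2.5, -0.8, 7.7]
gripper_width: 0.125
```

```bash
python3 - <<'E'
from h import *
plan([.557,.2315,-.017],-2.1,0,step=5)
E
```

```text
t 38.45 pos [ 0.557   0.2308 -0.017 ] ang -2.31 tilt 0.0160 F [-2.47 -0.78  7.69] Tq [-0.252  0.391 -0.04 ] w 1.167 q6 0.25
rows 1
[0, -0.0, 0.0, 0.07, -0.21],
```

Call:
move_arm(
  series=[
    [0,0,0,0,0],
    [3,0,0,0,0],
    [3,0,0,0,0],
    [3,0,-0.5,0,0],
    [3,0,-2,0,0],
    [3,0,-4,0,0],
    [3,0,-4,0,0],
    [3,0,-3,0,0],
    [3,0,0,0,0],
  ],
)

```text
t: 39.58
tool_pos: [0.5598, 0.2318, 0.1238]
tool_rot: [-1.577, 0.042, -0.022]
contact_force: [0.2, -0.2, -0.1]
gripper_width: 0.321
```

```bash
python3 - <<'E'
from h import *
plan([.557,.2315,.12],-2.1,3,step=5)
for n in("side","wrist","top"):
    c=viewer.camera_info(n);p,d=viewer.grab_frame(n)
    if n=="side":cv2.imwrite("pics/s12.png",p[100:292,150:406,::-1].repeat(3,0).repeat(3,1))
    else: cv2.imwrite(f"pics/{n}12.png",p[:,:,::-1])
    np.save(f"pics/{n}12d.npy",d)
    if n=="wrist":
        import pickle;pickle.dump((c,d),open("pics/w12.pkl","wb"))
E
```

```text
t 39.58 pos [0.5598 0.2318 0.1238] ang -2.31 tilt 0.0140 F [ 0.22 -0.23 -0.08] Tq [-0.079  0.106  0.033] w 2.985 q6 0.25
rows 1
[3, -0.27, 0.38, -0.04, -0.21],
```

View pics/s12.png

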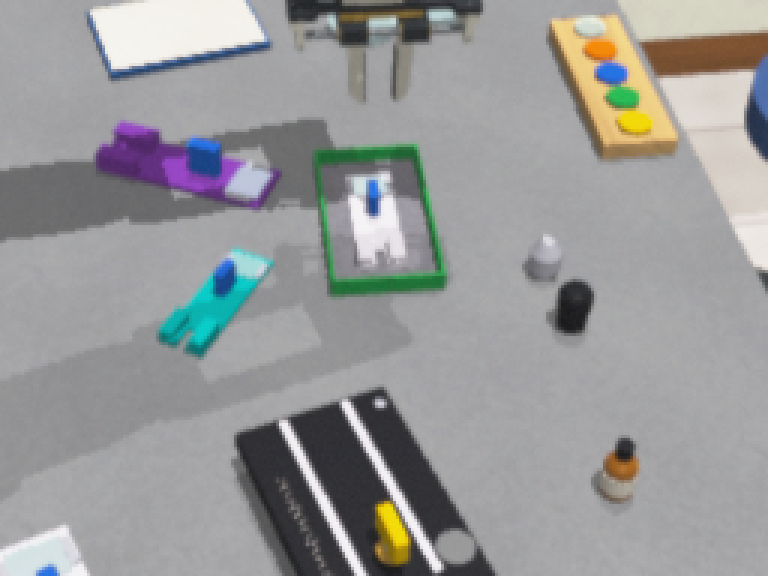

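View pics/wrist12.png

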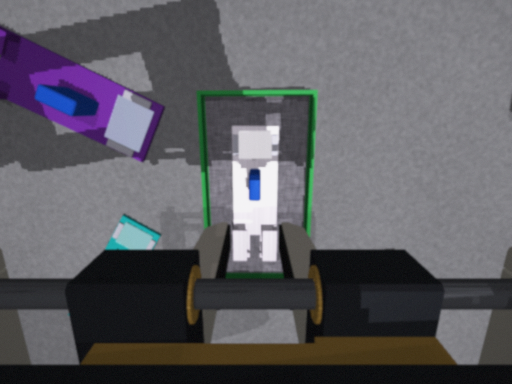

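The holder lies inside the tray, free and centred. I'll check its height and flatness from depth, then hand in.

```bash
python3 - <<'E'
from h import *
import pickle
c,d=pickle.load(open("pics/w12.pkl","rb"))
def z(u0,u1,v0,v1): return np.mean([dep(c,d,u,v) for u in range(u0,u1) for v in range(v0,v1)],0).round(4)
print("plate front",z(236,272,127,130),"plate left rear",z(237,245,200,218),"right rear",z(266,272,200,218),"floor",z(213,226,140,180))
print("tab top",dep(c,d,255,190),"tilt y",)
from workcell import close_job
close_job()
E
```

```text
plate front [0.5583 0.2889 0.0086] plate left rear [0.5398 0.1994 0.0109] right rear [0.5719 0.1976 0.0087] floor [0.5184 0.2558 0.0047]
tab top [0.55799057 0.22927965 0.04096691] tilt y
the job is handed in; nothing more can be done
```

I freed the holder, slid it out of its channel and left it lying in the green tray. The job is handed in, at about 40 s of the 72 s allowed. No verdict is reported, so the checks below are my own.

- **Loosening:** I turned the knob clockwise in steps, to 0.83, 1.12, 1.40 and 1.61 rad, and tugged the tab after each. The torque while turning was only about 0.05 N m. The first three tugs met 4.6 to 6 N; at 1.61 rad the holder came at under 1 N. After the 1.40 rad step, depth readings showed the fork roof had not risen (67.7 mm). I did not repeat that reading at 1.61 rad.
- **Sliding out:** The holder slid flat until its fork was clear of the screw. I measured about 53 mm in the stage's y at the first check, then moved roughly 17 mm more before lifting.
- **Placing:** The holder touched the tray floor at about 8 N, and I released it. Depth readings put the plate's top at 8.6 to 8.7 mm against an expected 9 mm. In the pictures the holder lies inside the walls, along the tray. The gripper was about 14 cm clear, and the lens, bottle and eyepiece look untouched.

Three things disagreed with what was given or expected:

- **Fingertips:** By camera depth they sit about 37 mm short of the reported TCP. My first grasp of the knob closed on nothing because of this, and I allowed for it afterwards.
- **Early creep:** The holder had already crept about 9.5 mm in total by the end of the third tug, more than the stated 2 mm play. One further tug at that setting, made with some up-and-down force on the tab, did not move it. I could not measure the fork's height during the tugs.
- **Final flatness:** One rear patch of the plate read 10.9 mm instead of 9 mm. I took it to be mixed with the tab or fork edge, but did not check it further.

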